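Put the hammer heads and chisels away in the bolted tool drawer

ROBOT

A 6-joint arm with a two-finger parallel gripper is mounted at the origin on the work surface. World frame = base frame: x ahead of the robot, y to its left, z up, the work surface at z = 0. Lengths are in mm, angles in rad, forces in N, time in s.
With the tool pointing down it reaches from about 275 to 750 mm from the base axis. Payload 10.2 kg.
Tool frame: the origin (TCP) lies midway between the tips of the shut fingers; the grasp point (between the pads) lies 19 mm behind it; z points along the fingers, y is the direction in which the jaws open and shut (so a half turn about z gives the same grasp; the last joint's range is limited). The gripper opens to 85 mm and grips with 20 to 120 N. Pads are 22 mm wide; open, the fingers measure 114 mm over their backs; the gripper's body (76 mm by 85 mm) begins 54 mm behind the grasp point. The pads swing forward as they close: fully open they stand 13 mm farther back than shut.
Start: joints at [-1.364, 0.313, 1.498, -0, 1.331, -0.223], TCP at [218.75, -477.263, 231.294] pointing down, gripper open.
Joint ranges: [-2.94, 2.94], [-0.97, 2.17], [0.19, 2.56], [-1.23, 4.37], [0.02, 3.11], [-2.88, 2.88]. Speed limits (rad/s): [2.39, 2.39, 3.01, 3.14, 3.14, 3.14].

INTERFACE

Orientations are given as a unit quaternion [w, x, y, z].
In Python, from rig import ctrl gives the robot as it stands.
- The arm moves only by the tool carry_out, never from a script. Its argument "plan" is a list of rows, each a list of 3 entries, a list of its own where there are three numbers: the finger opening in mm, from 0 to 85.4, then the shift along the tool's x, y, z in mm, then the turn, a rotation vector about the tool's x, y, z in units of 6 degrees (1.0 is 6 degrees). In form: [[grip, [x, y, z], [ax, ay, az]], ...]. A call has 1 to 20 rows; each row shifts and turns the commanded pose from where the row before left it, along the tool's axes as they then stand; what a row does not reach is not made up. A row lasts 1/12 s, in which the tool goes at most 41.7 mm and 7.16 degrees, less where a joint would pass 70% of its speed; a pose out of reach is approached as far as the arm can. A call with a gripper value outside its range is refused whole. The fingers move at their own pace and stop on an object; "grip_force" is the grip in N (left out, the last holds). Time passes only in rows, so rows that do not move let the fingers close. It gives the time, the measured TCP pose, the force and the opening at its end, in the units of the state.
- ctrl.sense(): the state, without advancing time (a new reading comes with each control period).
- ctrl.capture(name): name is "side" or "top" or "wrist"; returns a dict with "color" (480x640x3 uint8, blue, green, red), "range_z" (480x640 float32, mm along the optical axis (not along the pixel's ray), 0 where there is no reading), "fx", "fy", "cx", "cy" (pixels), "cam_to_world" (4x4, takes a point from camera to world coordinates); the wrist camera has in their place "tool_from_camera" (4x4, takes a point from camera to tool coordinates, whose origin is the TCP and whose axes are the flange's). Camera axes: x right, y up, looking along -z (the intrinsics and any distortion apply to the point x, -y, -z); pixel columns grow to the right and rows downward; lengths in mm; the calibration is good to about 2 mm. The wrist camera is an equidistant fisheye: a pixel r from the principal point sees the ray r / f radians off the axis. A picture is of the moment at which its call begins: read the wrist's pose just before it.
- ctrl.finish_job(): hands the job in, once; it reports no verdict.
The state is a dict: "time_s": time; "joints": joint angles; "dq": joint speeds; "tau": joint torques, N m; "eef_pos": TCP position; "ee_rot": TCP orientation; "force": force on the tool from outside, world axes, zero at the start; "wrist_torque": the same for the moment, N m; "grip_width": opening from 0.0 (shut) to 1.0 (fully open).
Only numpy, scipy, OpenCV 4.12 (cv2) and the standard library are available. Lean on these libraries where they do the work, as an engineer would, in place of code of your own. Each camera call takes 0.05 s, during which the arm holds its last target.

TASK

The fitting class is over: put the steel hammer heads and the yellow cold chisels that lie on the bench away in the top drawer of the tool cabinet. Slide the red bolt grip fully to the left to free the drawer, pull the drawer out to its stop, lay every hammer head flat in the wide left-hand bay and every chisel flat in the narrow right-hand bay without stacking them, then push the drawer fully home and slide the bolt fully back to the right. Leave the oil can, the wire brush, the file and the try square where they are.

Things in the scene. Friction and masses are not known exactly. Their poses are not given: they have to be found in the camera images.
- cabinet: Bench-top tool cabinet, fixed, yaw varies: grey, 280 deep (x) x 400 wide (y) x 150 mm high, blue drawer fronts towards the robot. Origin: centre of its underside; x points front to back (front face 140 mm from the origin towards -x), y to its left seen from the robot. Upper drawer: from 186 mm right to 100 mm left of the origin. The lower drawer is locked and has no part. Try square on top.
- drawer (a joint): How far the upper drawer is out, in m: 0 home, 0.17 at its stop. Slides along the cabinet's -x at about 3 N and stays put. The thrown bolt holds it (3 mm play), and the bolt goes home only with the drawer within 3 mm of home. White floor 85 mm above the bench; side walls 39 mm and front 55 mm high above the floor; a wall 4 mm thick, 36 mm high divides it front to back in two bays.
- drawer_handle (a point): Middle of the drawer's steel bar handle: a bar along the cabinet's y, 120 mm long, 11 mm thick, 45 mm in front of the drawer's face, 122 mm above the bench (28 mm below the cabinet's top). It can be pinched from above with one finger behind the bar. Moves with the drawer.
- bolt (a joint): How far the drawer's sliding bolt is drawn, in m: 0 thrown (fully right, its tip in the drawer's keeper), 0.032 at its left stop, drawer free. Slides along the cabinet's y (left) at about 3 N and stays put. It starts thrown, within 3 mm.
- bolt_grip (a point): Point on the red bolt grip, an upright round grip 14 mm in diameter, 38 mm in front of the cabinet's face, from 101 to 137 mm above the bench; this point is on its axis at 127 mm and moves with the bolt. Free on both sides at this height; the bolt's guides and keeper lie behind it, up to 25 mm out from the face and below 115 mm.
- bay_heads (a point): Point on the floor of the drawer's wide left-hand bay, for the hammer heads; moves with the drawer, axes as the cabinet's. The bay reaches 80 mm to either side of it, 63 mm before it (to the drawer's front) and 172 mm behind it. With the drawer at its stop, the cabinet's face stands 93 mm behind this point.
- bay_chisels (a point): Point on the floor of the drawer's narrow right-hand bay, for the chisels; moves with the drawer, axes as the cabinet's. The bay reaches 56 mm to either side of it, 63 mm before it (to the drawer's front) and 172 mm behind it. With the drawer at its stop, the cabinet's face stands 93 mm behind this point.
- head0: Filed hammer head of bright steel (two or three, others absent): 20 x 20 mm square bar 88 mm long with a dark oval eye; the last 26 mm at its +x end taper to about 10 x 10 mm. Origin on its axis at half its length, 10 mm above what it lies on; x runs along its length. About 0.25 kg. Loose on the bench left of the cabinet, pointing roughly away from the robot.
- head1: Filed hammer head of bright steel (two or three, others absent): 20 x 20 mm square bar 88 mm long with a dark oval eye; the last 26 mm at its +x end taper to about 10 x 10 mm. Origin on its axis at half its length, 10 mm above what it lies on; x runs along its length. About 0.25 kg. Loose on the bench left of the cabinet, pointing roughly away from the robot.
- head2: Filed hammer head of bright steel (two or three, others absent): 20 x 20 mm square bar 88 mm long with a dark oval eye; the last 26 mm at its +x end taper to about 10 x 10 mm. Origin on its axis at half its length, 10 mm above what it lies on; x runs along its length. About 0.25 kg. Loose on the bench left of the cabinet, pointing roughly away from the robot.
- chisel0: Flat cold chisel (one or two): yellow hexagonal shank 16 mm across flats and 95 mm long, then a 30 mm steel blade (15 x 5 mm) at its +x end; 129 mm long in all. Origin on its axis, 2 mm from half its length, 8 mm above what it lies on; x runs along its length. About 0.16 kg. Loose on the bench left of the cabinet, farther off than the hammer heads.
- chisel1: Flat cold chisel (one or two): yellow hexagonal shank 16 mm across flats and 95 mm long, then a 30 mm steel blade (15 x 5 mm) at its +x end; 129 mm long in all. Origin on its axis, 2 mm from half its length, 8 mm above what it lies on; x runs along its length. About 0.16 kg. Loose on the bench left of the cabinet, farther off than the hammer heads.
- oil_can: Red oil can with a thin spout, 72 mm in diameter, 150 mm high, standing on the bench behind the chisels. Origin at the centre of its underside. Not to be disturbed.
- wire_brush: Wire brush, bristles down, 230 x 30 x 30 mm, on the bench at the far left. Origin at the middle of its length, on the bench. Not to be disturbed.
- file: Flat file with an orange and black handle, 280 mm long, 24 mm high, on the bench to the right of the cabinet. Origin at the middle of its length, on the bench. Not to be disturbed.
- try_square: Steel try square, stock 75 x 18 x 14 mm, blade 100 mm, lying on the cabinet's top. Origin under the middle of its stock. Not to be disturbed.

How it is judged (in metres and radians):
On the way, in this order (a step that is already met when the one before it is completed fails the run):
1. the bolt is drawn fully back to its left stop (value of joint bolt above 0.028 m), for 0.2 s.
2. the drawer is pulled out to its stop (value of joint drawer above 0.163 m), for 0.2 s.
3. every hammer head lies flat in the left-hand bay and every chisel flat in the right-hand bay (x of head0 in the frame of bay_heads between -0.063 and 0.172 m and y of head0 in the frame of bay_heads between -0.08 and 0.08 m and z of head0 in the frame of bay_heads between 0 and 0.016 m and linear speed of each of head0, head1, head2, chisel0, chisel1 below 0.02 m/s and x of head1 in the frame of bay_heads between -0.063 and 0.172 m and y of head1 in the frame of bay_heads between -0.08 and 0.08 m and z of head1 in the frame of bay_heads between 0 and 0.016 m and x of head2 in the frame of bay_heads between -0.063 and 0.172 m and y of head2 in the frame of bay_heads between -0.08 and 0.08 m and z of head2 in the frame of bay_heads between 0 and 0.016 m and x of chisel0 in the frame of bay_chisels between -0.063 and 0.172 m and y of chisel0 in the frame of bay_chisels between -0.056 and 0.056 m and z of chisel0 in the frame of bay_chisels between 0 and 0.014 m and x of chisel1 in the frame of bay_chisels between -0.063 and 0.172 m and y of chisel1 in the frame of bay_chisels between -0.056 and 0.056 m and z of chisel1 in the frame of bay_chisels between 0 and 0.014 m), for 0.3 s.
4. the drawer is pushed fully home (value of joint drawer below 0.004 m), for 0.2 s.
5. the bolt is slid fully back to the right (value of joint bolt below 0.004 m), for 0.2 s.
At the end, for the whole second after the job is handed in: Hammer heads at rest on the floor of the left bay, chisels on that of the right bay (within 6 mm of flat); drawer within 4 mm of home, bolt within 4 mm of fully thrown; oil can, wire brush, file and try square within 30 mm of where they were (all of step 3 and value of joint each of drawer, bolt below 0.004 m and distance of each of oil_can, wire_brush, file, try_square from where it was at the start of the episode below 0.03 m); the robot touches nothing.
It fails at once if the oil can is disturbed (distance of oil_can from where it was at the start of the episode above 0.03 m).
It fails at once if the wire brush is disturbed (distance of wire_brush from where it was at the start of the episode above 0.03 m).
It fails at once if the file is disturbed (distance of file from where it was at the start of the episode above 0.03 m).
It fails at once if the try square is disturbed (distance of try_square from where it was at the start of the episode above 0.03 m).
Of head0, head1, head2 only 2 to 3 are there at a start; the rules pass over those that are not, and their reading is None.
Of chisel0, chisel1 only 1 to 2 are there at a start; the rules pass over those that are not, and their reading is None.
At some moment in a run one of head0, head1, head2, chisel0, chisel1 may be knocked a few centimetres aside while the robot is not near it.
Once in a run the grip may slacken for a moment while it holds something.
It also fails if it takes over 210 s, if anything falls off the work surface, if the arm or the gripper's body presses on something with over 40 N, if the wrist force passes 120 N, or if a joint passes its speed limit or range.

## Working session

There is one attempt and no reset: what is moved stays moved. The work goes in short steps, Python scripts to look and compute and a tool call to move; the robot and the scene stay as the last step left them, time stands still between calls to the robot, and variables do not carry over. Pictures are saved under pics/ and viewed, and the job is handed in when it is done.

Besides the shell and the picture viewer there is one more tool, called after ">>>" as name([rows], argument=value, ...), one row to a line, values as JSON. carry_out: Moves the arm, as the interface text tells. Its arguments: {"type":"object","properties":{"plan":{"type":"array"},"grip_force":{"type":"number"}},"required":["plan"]}

```bash
ls; mkdir -p pics; cat > h.py <<'E'
import numpy as np, cv2, json
from rig import ctrl
from scipy.spatial.transform import Rotation as R
def snap(n,f):
    c=ctrl.capture(n); cv2.imwrite(f'pics/{f}.png',c['color']); return c
def pts(c):
    z=c['range_z']; v,u=np.mgrid[0:480,0:640]
    x=(u-c['cx'])/c['fx']*z; y=-(v-c['cy'])/c['fy']*z
    P=np.stack([x,y,-z,np.ones_like(z)],-1)@np.array(c['cam_to_world']).T
    P[z==0]=np.nan
    return P[...,:3]
def ray(c,u,v,h):
    T=np.array(c['cam_to_world']); d=T[:3,:3]@np.array([(u-c['cx'])/c['fx'],-(v-c['cy'])/c['fy'],-1]); o=T[:3,3]
    return o+d*(h-o[2])/d[2]
E
python3 - <<'E'
from h import *
s=ctrl.sense(); print(s)
for n in('side','top','wrist'):
    c=snap(n,n+'0'); print(n,{k:(v if not hasattr(v,'shape') or v.size<20 else v.shape) for k,v in c.items()})
E
```

```text
pics
{'time_s': 0.0, 'joints': array([-1.36441802e+00,  3.13466371e-01,  1.49845738e+00,  8.35821370e-06,
        1.33100887e+00, -2.23393745e-01]), 'dq': array([-9.06517394e-04, -1.37237258e-03, -1.50296288e-03, -7.26720828e-05,
        1.31111960e-04,  6.66524130e-05]), 'tau': array([-3.56035940e-03, -4.12275660e+01, -2.59746069e+01, -3.45626195e-04,
        4.23746940e-03,  4.87172457e-06]), 'eef_pos': array([ 218.68636005, -476.99278325,  230.71906315]), 'ee_rot': array([-6.69928362e-04,  9.77000697e-01,  2.13235055e-01,  9.75871825e-06]), 'force': array([-0.1160742 , -0.11418876,  0.38661469]), 'wrist_torque': array([ 0.00507571, -0.0413986 ,  0.02779032]), 'grip_width': 0.9968711896141167}
side {'color': (480, 640, 3), 'range_z': (480, 640), 'fx': 469.59685124842923, 'fy': 469.59685124842923, 'cx': 324.9804313331965, 'cy': 247.05649634301597, 'cam_to_world': array([[-9.84910474e-01,  1.13155867e-01, -1.30946965e-01,
         4.31024388e+02],
       [-1.71267721e-01, -5.28534063e-01,  8.31456019e-01,
         1.02143523e+03],
       [ 2.48741951e-02,  8.41336731e-01,  5.39938682
[... 448 characters left out ...]
8815e+01],
       [ 4.41602889e-03,  2.16550165e-01,  9.76261504e-01,
         1.36797577e+03],
       [ 0.00000000e+00,  0.00000000e+00,  0.00000000e+00,
         1.00000000e+00]])}
wrist {'color': (480, 640, 3), 'range_z': (480, 640), 'fx': 371.64829954431775, 'fy': 371.64829954431775, 'cx': 321.2951596782992, 'cy': 236.8468890984048, 'tool_from_camera': array([[-6.34869023e-04,  9.56217929e-01,  2.92654862e-01,
         7.38763999e+01],
       [ 9.99998733e-01,  1.79799827e-04,  1.58186471e-03,
         8.87486674e-01],
       [ 1.45998811e-03,  2.92655496e-01, -9.56216832e-01,
        -1.42988543e+02],
       [ 0.00000000e+00,  0.00000000e+00,  0.00000000e+00,
         1.00000000e+00]])}
```

View pics/top0.png

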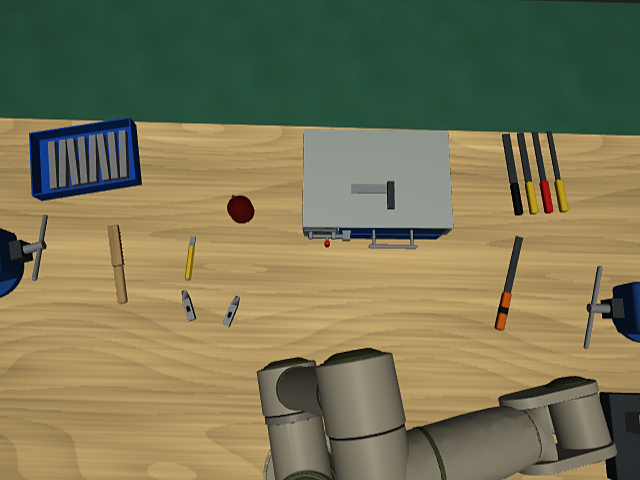

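View pics/side0.png

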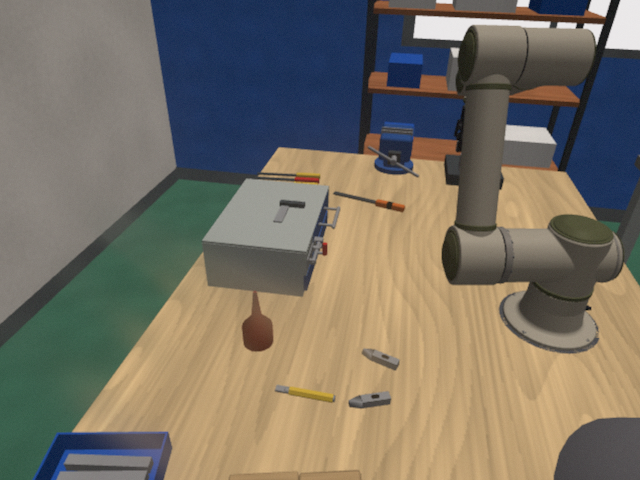

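View pics/wrist0.png

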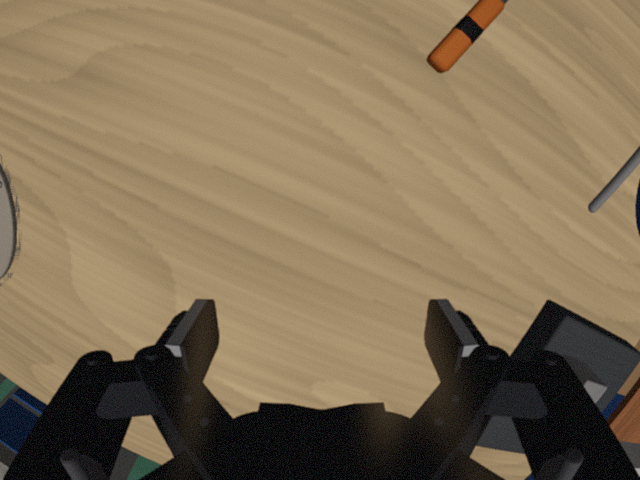

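The images show two heads (top view at 189,305 and 231,311), one chisel (190,258), the bolt grip (327,243) and the handle (393,246). Next I measure them.

```bash
cat >> h.py <<'E'
def objs(c,show=True):
    """heads, chisel found by height & colour in top/side image"""
    P=pts(c); hsv=cv2.cvtColor(c['color'],cv2.COLOR_BGR2HSV); out=[]
    reg=(P[...,0]>200)&(P[...,0]<560)&(P[...,1]>90)&(P[...,1]<480)
    H,S,V=[hsv[...,i].astype(int) for i in range(3)]
    yel=((H>20)&(H<35)&(S>170)&reg)
    gr=((S<60)&reg&(P[...,2]<60))
    for nm,m,h in(('yel',yel,8),('grey',gr,10)):
        m=cv2.morphologyEx(m.astype(np.uint8),cv2.MORPH_CLOSE,np.ones((5,5)))
        n,l,st,ce=cv2.connectedComponentsWithStats(m)
        for i in range(1,n):
            if st[i,4]<40: continue
            v,u=np.nonzero(l==i)
            w=np.array([ray(c,a,b,h*1.5) for a,b in zip(u,v)])[:,:2]
            r=cv2.minAreaRect(w.astype(np.float32)); mean=w.mean(0)
            _,_,vt=np.linalg.svd(w-mean,full_matrices=False); d=vt[0]*np.sign(vt[0][0])
            pr=(w-mean)@d
            z=np.nanmedian(P[v,u,2])
            print(nm,st[i],'rect c',np.round(r[0],1),'size',np.round(r[1],1),'mean',mean.round(1),'ang',np.degrees(np.arctan2(d[1],d[0])).round(1),'ext',pr.min().round(1),pr.max().round(1),'z',z.round(1))
E
python3 - <<'E'
from h import *
t=ctrl.capture('top'); s=ctrl.capture('side')
for c in(t,s): print('--');objs(c)
P=pts(t)
m=(abs(P[...,2]-150)<6)&(P[...,0]>350)
n,l,st,ce=cv2.connectedComponentsWithStats(m.astype(np.uint8)); i=1+np.argmax(st[1:,4])
v,u=np.nonzero(l==i); w=np.array([ray(t,a,b,150)[:2] for a,b in zip(u,v)],np.float32)
r=cv2.minAreaRect(w); print('top',r,np.nanmedian(P[l==i][:,2])); print(cv2.boxPoints(r).round(1))
for c in(t,s):
    hsv=cv2.cvtColor(c['color'],cv2.COLOR_BGR2HSV).astype(int);P=pts(c)
    red=((hsv[...,0]<8)|(hsv[...,0]>172))&(hsv[...,1]>150)&(P[...,1]<60)&(P[...,1]>-150)&(P[...,0]>300)
    v,u=np.nonzero(red); print('red',len(u),u.mean(),v.mean(),np.nanmedian(P[red],0),ray(c,u.mean(),v.mean(),137).round(1), 'top pix',u[v==v.min()].mean(),v.min(),'bot',v.max())
    # handle points
    hm=(abs(P[...,2]-124)<8)&(P[...,0]>330)&(P[...,0]<560)&(hsv[...,1]<70)
    q=P[hm]; print(len(q)); 
E
python3 - <<'E'
import cv2
a=cv2.imread('pics/top0.png')[210:270,290:470];b=cv2.imread('pics/side0.png')[170:300,270:370]
cv2.imwrite('pics/c1.png',cv2.resize(a,None,fx=4,fy=4,interpolation=2));cv2.imwrite('pics/c2.png',cv2.resize(b,None,fx=4,fy=4,interpolation=2))
E
```

```text
--
yel [185 261   8  18 109] rect c [534.5 365.4] size [17.9 49.5] mean [535.  365.3] ang -2.2 ext -25.3 24.2 z 14.5
grey [182 290  14  31 210] rect c [433.4 358.5] size [87.9 22.4] mean [429.3 358.1] ang 21.4 ext -40.0 48.0 z 19.1
grey [223 296  17  31 223] rect c [420.2 233.4] size [22.  86.6] mean [417.5 234.4] ang -19.3 ext -40.4 46.2 z 19.1
--
yel [308 391  25  11 169] rect c [535.  367.8] size [18.7 49.8] mean [534.7 367.8] ang -2.7 ext -24.8 25.3 z 14.8
grey [364 349  35  21 294] rect c [418.8 235.6] size [32.3 86.4] mean [412.6 235.8] ang -23.4 ext -38.4 49.2 z 18.7
grey [349 391  42  17 487] rect c [431.6 360.6] size [89.9 31.8] mean [429.9 360.3] ang 22.9 ext -43.3 46.7 z 18.2
top ((777.4617919921875, -158.9928741455078), (279.5444030761719, 400.6573791503906), 1.6632132530212402) 149.52125323009477
[[ 631.9   37.2]
 [ 643.6 -363.3]
 [ 923.  -355.2]
 [ 911.4   45.3]]
red 29 326.8965517241379 243.0344827586207 [596.66451017 -30.19522604 134.53968109] [596.1 -30.  137. ] top pix 326.5 240 bot 246
448
red 40 324.525 248.15 [596.62999715 -24.66459082 123.91894829] [594.   -6.1 137. ] top pix 324.5 243 bot 254
75
```

View pics/c1.png

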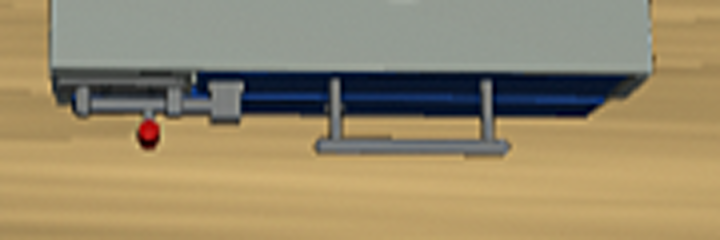

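View pics/c2.png

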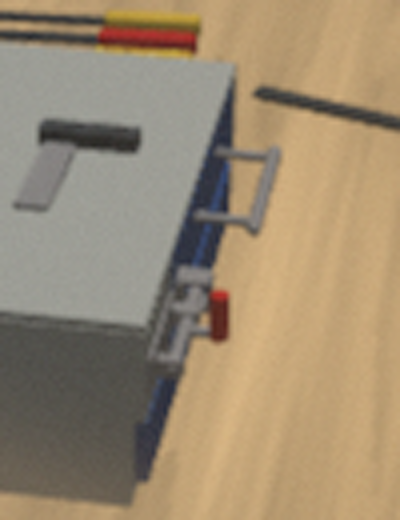

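>>> carry_out([
  [45, [0, 0, 0], [0, 0, 0.95]],
  [45, [0, 0, 0], [0, 0, 0.95]],
  [45, [0, 0, 0], [0, 0, 0.95]],
  [45, [0, 0, 0], [0, 0, 0.95]],
  [45, [24, -27, 3.5], [0, 0, 0]],
  [45, [24, -27, 3.5], [0, 0, 0]],
  [45, [24, -27, 3.5], [0, 0, 0]],
  [45, [24, -27, 3.5], [0, 0, 0]],
  [45, [24, -27, 3.5], [0, 0, 0]],
  [45, [24, -27, 3.5], [0, 0, 0]],
  [45, [24, -27, 3.5], [0, 0, 0]],
  [45, [24, -27, 3.5], [0, 0, 0]],
  [45, [24, -27, 3.5], [0, 0, 0]],
  [45, [24, -27, 3.5], [0, 0, 0]],
  [45, [24, -27, 3.5], [0, 0, 0]],
  [45, [24, -27, 3.5], [0, 0, 0]],
  [45, [24, -27, 3.5], [0, 0, 0]],
  [45, [24, -27, 3.5], [0, 0, 0]],
  [45, [24, -27, 3.5], [0, 0, 0]],
  [45, [24, -27, 3.5], [0, 0, 0]],
], grip_force=40)

```text
time_s: 1.92
eef_pos: [589.7, -31.5, 175.0]
ee_rot: [0.0, 1.0, 0.016, -0.0]
force: [-0.1, -1.6, 0.6]
grip_width: 0.525
```

```bash
cat >> h.py <<'E'
def where():
    s=ctrl.sense(); q=s['ee_rot']; r=R.from_quat([q[1],q[2],q[3],q[0]]); M=r.as_matrix()
    print('t %.2f'%s['time_s'],'pos',s['eef_pos'].round(1),'yaw %.2f'%np.degrees(np.arctan2(M[1,0],M[0,0])),'tilt',M[:2,2].round(3),'F',s['force'].round(1),'g %.3f'%s['grip_width'],'q6 %.2f'%s['joints'][5])
    return s['eef_pos'],M
def go(x,y,z,yaw=None):
    p,M=where(); d=np.array([x,y,z])-p; print('shift tool',(M.T@d).round(1),'norm %.0f'%np.linalg.norm(d))
    if yaw is not None: 
        a=np.degrees(np.arctan2(M[1,0],M[0,0])); y=((a-yaw+90)%180-90)
        A=np.radians(a-y); M2=np.array([[np.cos(A),np.sin(A),0],[np.sin(A),-np.cos(A),0],[0,0,-1]])
        print('turn units z %.2f'%(y/6),'shift after turn',(M2.T@d).round(1))
E
python3 -c "
from h import *
go(596,-30,112,1.66)
t=ctrl.capture('top')
print(ray(t,393.3,246.5,127), ray(t,369.5,246.5,127),ray(t,417,246.5,127))
c=snap('wrist','w1')"
```

```text
t 1.92 pos [589.7 -31.5 175. ] yaw 1.83 tilt [-0. -0.] F [-0.1 -1.6  0.6] g 0.525 q6 1.29
shift tool [ 6.4 -1.3 63. ] norm 63
turn units z 0.03 shift after turn [ 6.4 -1.4 63. ]
[ 593.94041845 -207.28905835  127.        ] [ 592.10893031 -143.81862945  127.        ] [ 595.76503353 -270.52130104  127.        ]
```

View pics/w1.png

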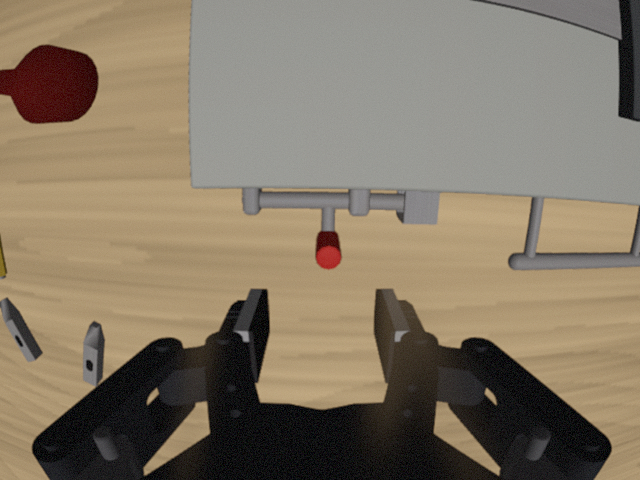

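The wrist view shows the red grip (328,258) between the jaws, handle at the right. I go down and pinch it.

>>> carry_out([
  [45, [3, 0, 10], [0, 0, 0]],
  [45, [3, 0, 15], [0, 0, 0]],
  [45, [0, 0, 15], [0, 0, 0]],
  [45, [0, 0, 13], [0, 0, 0]],
  [45, [0, 0, 10], [0, 0, 0]],
  [45, [0, 0, 0], [0, 0, 0]],
  [5, [0, 0, 0], [0, 0, 0]],
  [5, [0, 0, 0], [0, 0, 0]],
  [5, [0, 0, 0], [0, 0, 0]],
  [5, [0, 0, 0], [0, 0, 0]],
  [5, [0, 0, 0], [0, 0, 0]],
  [5, [0, 0, 0], [0, 0, 0]],
], grip_force=40)

```text
time_s: 3.02
eef_pos: [595.1, -32.9, 113.4]
ee_rot: [0.0, 1.0, 0.016, 0.001]
force: [-1.9, 2.9, 6.4]
grip_width: 0.144
```

```bash
python3 -c "
from h import *
where();snap('wrist','w2')"
```

```text
t 3.02 pos [595.1 -32.9 113.4] yaw 1.84 tilt [ 0.001 -0.   ] F [-1.9  2.9  6.4] g 0.144 q6 1.29
```

View pics/w2.png

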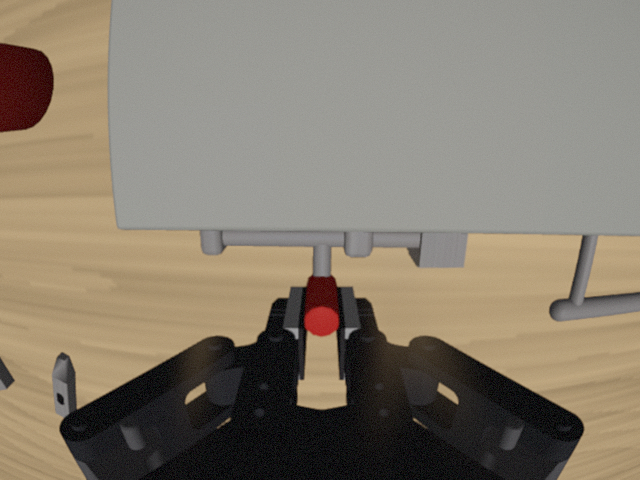

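The grip (323,305) is held. I slide it left 35 mm, along tool -y.

>>> carry_out([
  [5, [0, -4, 0], [0, 0, 0]],
  [5, [0, -4, 0], [0, 0, 0]],
  [5, [0, -4, 0], [0, 0, 0]],
  [5, [0, -4, 0], [0, 0, 0]],
  [5, [0, -4, 0], [0, 0, 0]],
  [5, [0, -4, 0], [0, 0, 0]],
  [5, [0, -4, 0], [0, 0, 0]],
  [5, [0, -3, 0], [0, 0, 0]],
  [5, [0, -2, 0], [0, 0, 0]],
  [5, [0, -2, 0], [0, 0, 0]],
  [5, [0, 0, 0], [0, 0, 0]],
  [5, [0, 0, 0], [0, 0, 0]],
  [5, [0, 0, 0], [0, 0, 0]],
  [5, [0, 0, 0], [0, 0, 0]],
])

```text
time_s: 4.23
eef_pos: [594.4, -0.7, 113.3]
ee_rot: [0.002, 1.0, 0.016, 0.001]
force: [-1.3, -11.3, 5.0]
grip_width: 0.148
```

```bash
python3 -c "
from h import *
where();snap('wrist','w3')"
```

```text
t 4.23 pos [594.4  -0.7 113.3] yaw 1.80 tilt [ 0.002 -0.005] F [ -1.3 -11.3   5. ] g 0.148 q6 1.35
```

View pics/w3.png

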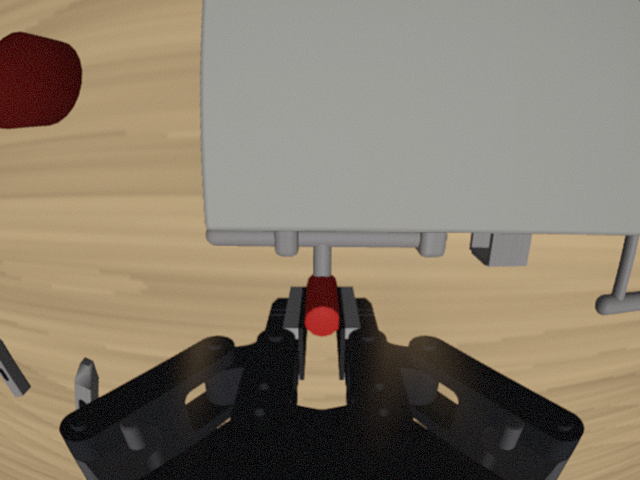

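>>> carry_out([
  [45, [0, 1, 0], [0, 0, 0]],
  [45, [0, 0, 0], [0, 0, 0]],
  [45, [0, 0, 0], [0, 0, 0]],
  [45, [0, 0, -20], [0, 0, 0]],
  [45, [0, 0, -20], [0, 0, 0]],
  [45, [0, 0, -30], [0, 0, -1]],
  [45, [0, 0, 0], [0, 0, -1]],
  [45, [0, 0, 0], [0, 0, -1]],
  [45, [0, 0, 0], [0, 0, -1]],
  [45, [0, 0, 0], [0, 0, -1]],
  [45, [0, 0, 0], [0, 0, -1]],
  [45, [0, 0, 0], [0, 0, -1]],
  [45, [0, 0, 0], [0, 0, -1]],
  [45, [0, 0, 0], [0, 0, -1]],
  [45, [0, 0, 0], [0, 0, -1]],
  [45, [0, 0, 0], [0, 0, -1]],
  [45, [0, 0, 0], [0, 0, -1]],
  [45, [0, 0, 0], [0, 0, -1]],
  [45, [0, 0, 0], [0, 0, -1]],
  [45, [0, 0, 0], [0, 0, -1]],
])

```text
time_s: 5.95
eef_pos: [593.7, 1.3, 182.2]
ee_rot: [-0.0, 0.694, 0.72, 0.0]
force: [-0.2, 0.3, -0.6]
grip_width: 0.526
```

```bash
python3 -c "
from h import *
go(594,-207,107,91.66)
t=snap('top','t3')
a=t['color'][210:270,290:470];cv2.imwrite('pics/c3.png',cv2.resize(a,None,fx=4,fy=4,interpolation=2))"
```

```text
t 5.95 pos [593.7   1.3 182.2] yaw 92.15 tilt [-0.  0.] F [-0.2  0.3 -0.6] g 0.526 q6 -0.23
shift tool [-208.2   -7.4   75.1] norm 221
turn units z 0.08 shift after turn [-208.2   -5.7   75.2]
```

View pics/c3.png

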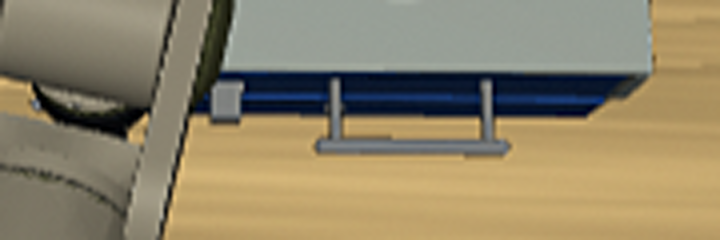

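>>> carry_out([
  [34, [0, 0, 0], [0, 0, 0.08]],
  [34, [-26, -0.7, 0], [0, 0, 0]],
  [34, [-26, -0.7, 0], [0, 0, 0]],
  [34, [-26, -0.7, 0], [0, 0, 0]],
  [34, [-26, -0.7, 0], [0, 0, 0]],
  [34, [-26, -0.7, 0], [0, 0, 0]],
  [34, [-26, -0.7, 0], [0, 0, 0]],
  [34, [-26, -0.7, 0], [0, 0, 0]],
  [34, [-26, -0.8, 0], [0, 0, 0]],
  [34, [0, 0, 15], [0, 0, 0]],
  [34, [0, 0, 0], [0, 0, 0]],
])

```text
time_s: 6.92
eef_pos: [591.8, -207.8, 164.8]
ee_rot: [-0.002, 0.701, 0.713, -0.0]
force: [-1.2, 0.3, -0.9]
grip_width: 0.401
```

```bash
python3 -c "
from h import *
go(594,-207,107,91.66)
t=snap('wrist','w4')"
```

```text
t 6.92 pos [ 591.8 -207.8  164.8] yaw 91.03 tilt [-0.003  0.002] F [-1.2  0.3 -0.9] g 0.401 q6 -0.54
shift tool [ 0.7  2.4 57.8] norm 58
turn units z -0.10 shift after turn [ 0.8  2.2 57.8]
```

View pics/w4.png

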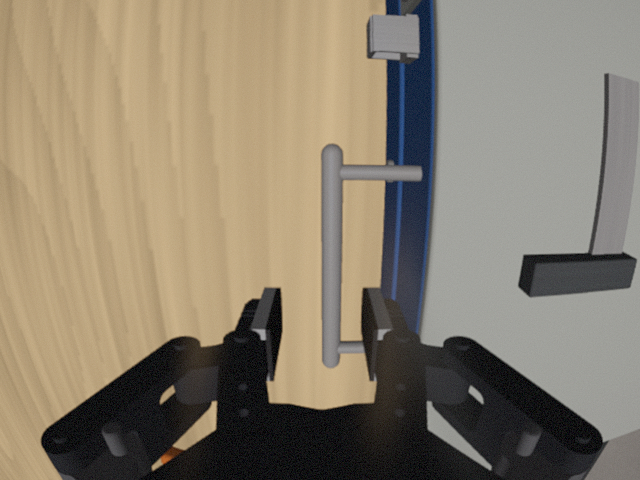

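The wrist view shows the bar running from (332,155) to (332,360), between the jaws. I check that with a wrist ray.

```bash
cat >> h.py <<'E'
def wray(c,p,M,u,v,h):
    dx,dy=(u-c['cx']),(v-c['cy']); r=np.hypot(dx,dy); th=r/c['fx']
    d=np.array([np.sin(th)*dx/r,-np.sin(th)*dy/r,-np.cos(th)]); T=np.array(c['tool_from_camera'])
    d=M@(T[:3,:3]@d); o=p+M@T[:3,3]; return o+d*(h-o[2])/d[2]
E
python3 -c "
from h import *
p,M=where();c=ctrl.capture('wrist')
print(wray(c,p,M,332,155,122),wray(c,p,M,332,360,122))"
```

```text
t 6.97 pos [ 592.3 -207.   165.9] yaw 91.14 tilt [-0.003  0.002] F [0.3 0.5 0. ] g 0.396 q6 -0.54
[ 595.88756563 -147.41770327  122.        ] [ 599.39733311 -268.58824778  122.        ]
```

>>> carry_out([
  [32, [0, 3.5, 10], [0, 0, -0.08]],
  [32, [0, 0, 15], [0, 0, 0]],
  [32, [0, 0, 15], [0, 0, 0]],
  [32, [0, 0, 14], [0, 0, 0]],
  [32, [0, 0, 0], [0, 0, 0]],
  [2, [0, 0, 0], [0, 0, 0]],
  [2, [0, 0, 0], [0, 0, 0]],
  [2, [0, 0, 0], [0, 0, 0]],
  [2, [0, 0, 0], [0, 0, 0]],
  [2, [0, 0, 0], [0, 0, 0]],
], grip_force=60)

```text
time_s: 7.85
eef_pos: [597.0, -206.8, 114.4]
ee_rot: [0.001, 0.696, 0.718, 0.001]
force: [1.7, 3.2, 4.8]
grip_width: 0.097
```

```bash
python3 -c "
from h import *
where()
t=snap('wrist','w5')"
```

```text
t 7.85 pos [ 597.  -206.8  114.4] yaw 91.83 tilt [ 0.002 -0.   ] F [1.7 3.2 4.8] g 0.097 q6 -0.55
```

View pics/w5.png

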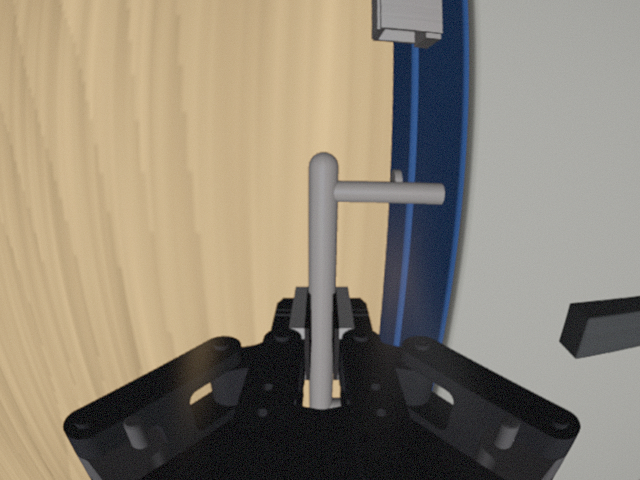

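>>> carry_out([
  [2, [0, -5, 0], [0, 0, 0]],
  [2, [0, -10, 0], [0, 0, 0]],
  [2, [0, -12, 0], [0, 0, 0]],
  [2, [0, -12, 0], [0, 0, 0]],
  [2, [0, -12, 0], [0, 0, 0]],
  [2, [0, -12, 0], [0, 0, 0]],
  [2, [0, -12, 0], [0, 0, 0]],
  [2, [0, -12, 0], [0, 0, 0]],
  [2, [0, -12, 0], [0, 0, 0]],
  [2, [0, -12, 0], [0, 0, 0]],
  [2, [0, -12, 0], [0, 0, 0]],
  [2, [0, -12, 0], [0, 0, 0]],
  [2, [0, -12, 0], [0, 0, 0]],
  [2, [0, -12, 0], [0, 0, 0]],
  [2, [0, -8, 0], [0, 0, 0]],
  [2, [0, -5, 0], [0, 0, 0]],
  [2, [0, -2, 0], [0, 0, 0]],
  [2, [0, 0, 0], [0, 0, 0]],
  [2, [0, 0, 0], [0, 0, 0]],
  [2, [0, 0, 0], [0, 0, 0]],
])

```text
time_s: 9.57
eef_pos: [426.8, -210.5, 114.4]
ee_rot: [0.003, 0.696, 0.718, 0.005]
force: [29.7, 19.7, 0.1]
grip_width: 0.097
```

```bash
python3 -c "
from h import *
where()
t=snap('wrist','w6');snap('side','s6')"
```

```text
t 9.57 pos [ 426.8 -210.5  114.4] yaw 91.73 tilt [0.011 0.003] F [29.7 19.7  0.1] g 0.097 q6 -0.75
```

View pics/s6.png

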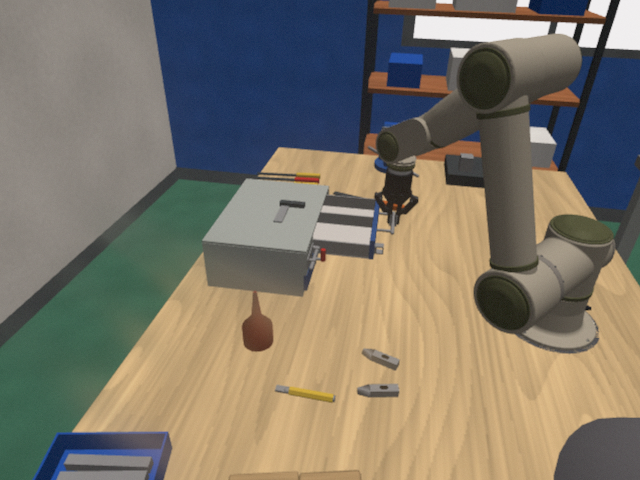

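The drawer is at its stop (170 mm travelled, 30 N against it). The side view also shows that the left head has been knocked to (379,390). I release, rise, and measure again.

>>> carry_out([
  [2, [0, 3, 0], [0, 0, 0]],
  [32, [0, 0, 0], [0, 0, 0]],
  [32, [0, 0, 0], [0, 0, 0]],
  [32, [0, 0, 0], [0, 0, 0]],
  [32, [0, 0, -10], [0, 0, 0]],
  [32, [0, 0, -25], [0, 0, 0]],
  [32, [0, 0, -35], [0, 0, 0]],
  [32, [0, 0, -35], [0, 0, 0]],
  [32, [0, 0, 0], [0, 0, 0]],
])

```text
time_s: 10.42
eef_pos: [427.1, -214.3, 225.1]
ee_rot: [0.006, 0.696, 0.718, 0.0]
force: [0.5, -0.9, 0.3]
grip_width: 0.372
```

```bash
python3 -c "
from h import *
where()
for n in('top','side'):
  t=snap(n,n+'7');objs(t)"
```

```text
t 10.42 pos [ 427.1 -214.3  225.1] yaw 91.81 tilt [ 0.008 -0.008] F [ 0.5 -0.9  0.3] g 0.372 q6 -0.74
yel [185 261   8  18 109] rect c [534.5 365.4] size [17.9 49.5] mean [535.  365.3] ang -2.2 ext -25.3 24.2 z 14.5
grey [193 295  11  32 221] rect c [418.2 329. ] size [87.2 22.5] mean [414.9 328.9] ang 11.6 ext -40.4 46.8 z 19.6
grey [223 296  17  31 222] rect c [420.2 233.4] size [22.  86.6] mean [417.3 234.5] ang -19.2 ext -40.3 46.4 z 19.2
yel [309 391  24  11 162] rect c [535.5 367.9] size [18.3 49.8] mean [535.2 367.7] ang -2.6 ext -24.7 25.5 z 14.6
grey [364 349  35  21 287] rect c [419.  236.1] size [33.1 86.3] mean [412.4 235.7] ang -23.6 ext -38.4 49.3 z 18.9
grey [358 384  41  13 471] rect c [416.2 331.6] size [87.  32.1] mean [414.7 331.3] ang 14.3 ext -42.2 45.5 z 18.2
```

View pics/top7.png

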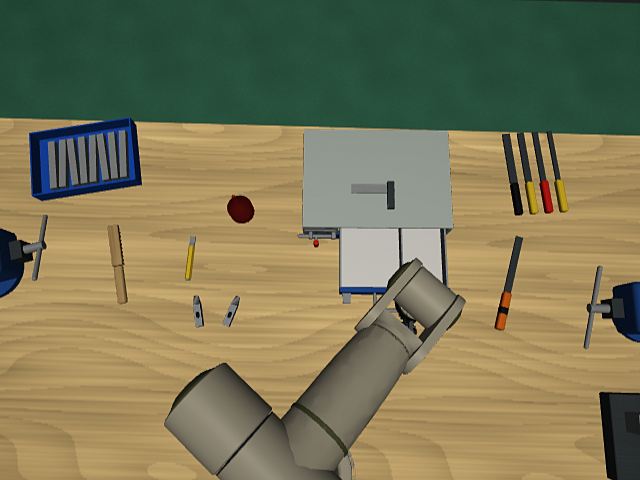

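>>> carry_out([
  [50, [0, 0, 0], [0, 0, 1.1]],
  [50, [0, 0, 0], [0, 0, 1.1]],
  [50, [0, 0, 0], [0, 0, 1.1]],
  [50, [0, 0, 0], [0, 0, 1.1]],
  [50, [0, 0, 0], [0, 0, 1.1]],
  [50, [0, 0, 0], [0, 0, 1.1]],
  [50, [0, 0, 0], [0, 0, 1.1]],
  [50, [0, 0, 0], [0, 0, 1.1]],
  [50, [0, 0, 0], [0, 0, 1.1]],
  [50, [0, 0, 0], [0, 0, 1.1]],
  [50, [0, 0, 0], [0, 0, 1.1]],
  [50, [0, 0, 0], [0, 0, 1.1]],
  [50, [0, 0, 0], [0, 0, 1.1]],
  [50, [0, 0, 0], [0, 0, 1.1]],
  [50, [0, 0, 0], [0, 0, 1.1]],
  [50, [0, 0, 0], [0, 0, 1.1]],
  [50, [0, 0, 0], [0, 0, 1.1]],
  [50, [0, 0, 0], [0, 0, 0]],
])

```text
time_s: 12.02
eef_pos: [425.0, -212.4, 217.3]
ee_rot: [-0.0, 0.984, -0.179, -0.001]
force: [0.7, 0.0, -0.2]
grip_width: 0.587
```

```bash
sed -i 's/P\[...,0\]<560)&(P\[...,1\]>90)/P[...,0]<640)\&(P[...,1]>90)/' h.py; python3 -c "
from h import *
go(418,235,140,-20)
for n in('top','side'):
  t=snap(n,n+'8');objs(t)"
```

```text
t 12.02 pos [ 425.  -212.4  217.3] yaw -20.62 tilt [-0.002  0.001] F [ 0.7  0.  -0.2] g 0.587 q6 1.22
shift tool [-163.9 -416.2   77.9] norm 454
turn units z -0.10 shift after turn [-159.5 -418.    77.3]
yel [185 246  10  33 202] rect c [556.5 364.6] size [18.  93.6] mean [556.5 364.7] ang -1.7 ext -46.8 46.7 z 14.2
grey [189 236   7  10  50] rect c [618.6 362. ] size [15.2 26.9] mean [618.2 362.1] ang 3.4 ext -12.9 14.3 z 10.5
grey [193 295  11  32 221] rect c [418.2 329. ] size [87.2 22.5] mean [415.2 329. ] ang 11.7 ext -40.7 46.5 z 19.2
grey [223 296  17  31 223] rect c [420.2 233.4] size [22.  86.6] mean [417.5 234.4] ang -19.3 ext -40.4 46.2 z 19.3
yel [289 388  44  14 287] rect c [556. 367.] size [18.  91.8] mean [554.3 367. ] ang -2.3 ext -44.3 47.7 z 14.8
grey [364 349  35  21 284] rect c [417.9 233.8] size [32.8 86.9] mean [413.1 235.1] ang -22.2 ext -38.3 48.4 z 19.2
grey [275 385  14   8  81] rect c [618.1 367.5] size [16.4 27. ] mean [618.  367.5] ang -3.8 ext -13.7 13.8 z 10.8
grey [358 384  41  13 470] rect c [416.  331.6] size [87.4 32.1] mean [414.7 331.2] ang 14.5 ext -42.7 45.5 z 18.3
```

>>> carry_out([
  [50, [0, 0, 0], [0, 0, -0.1]],
  [50, [-10, -26, 0], [0, 0, 0]],
  [50, [-10, -26, 0], [0, 0, 0]],
  [50, [-10, -26, 0], [0, 0, 0]],
  [50, [-10, -26, 0], [0, 0, 0]],
  [50, [-10, -26, 0], [0, 0, 0]],
  [50, [-10, -26, 0], [0, 0, 0]],
  [50, [-10, -26, 0], [0, 0, 0]],
  [50, [-10, -26, 0], [0, 0, 0]],
  [50, [-10, -26, 0], [0, 0, 0]],
  [50, [-10, -26, 0], [0, 0, 0]],
  [50, [-10, -26, 13], [0, 0, 0]],
  [50, [-10, -26, 13], [0, 0, 0]],
  [50, [-10, -26, 13], [0, 0, 0]],
  [50, [-10, -26, 13], [0, 0, 0]],
  [50, [-10, -26, 13], [0, 0, 0]],
  [50, [-10, -26, 13], [0, 0, 0]],
  [50, [0, 0, 0], [0, 0, 0]],
])

```text
time_s: 13.62
eef_pos: [414.0, 236.0, 137.9]
ee_rot: [0.0, 0.986, -0.169, -0.002]
force: [0.5, 0.4, -0.2]
grip_width: 0.587
```

```bash
python3 -c "
from h import *
go(418,234.5,8,-20)
t=snap('wrist','w9')"
```

```text
t 13.62 pos [414.  236.  137.9] yaw -19.43 tilt [-0.004 -0.   ] F [ 0.5  0.4 -0.2] g 0.587 q6 2.18
shift tool [ 4.700e+00 -1.000e-01  1.299e+02] norm 130
turn units z 0.10 shift after turn [4.300e+00 1.000e-01 1.299e+02]
```

View pics/w9.png

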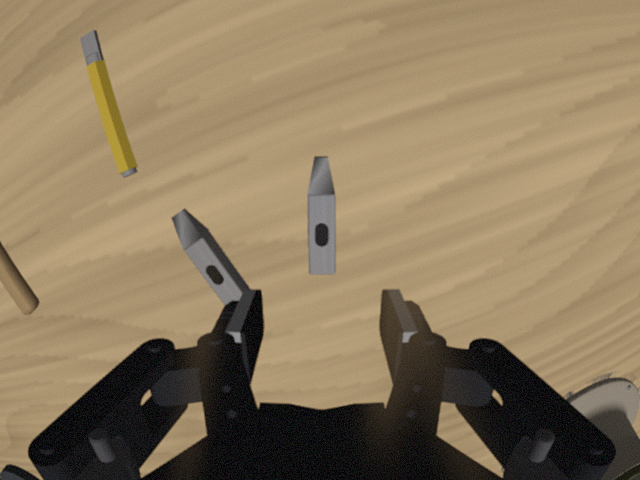

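>>> carry_out([
  [50, [4, 0, 15], [0, 0, 0.05]],
  [50, [0, 0, 22], [0, 0, 0]],
  [50, [0, 0, 22], [0, 0, 0]],
  [50, [0, 0, 22], [0, 0, 0]],
  [50, [0, 0, 20], [0, 0, 0]],
  [50, [0, 0, 15], [0, 0, 0]],
  [50, [0, 0, 10], [0, 0, 0]],
  [50, [0, 0, 5], [0, 0, 0]],
  [50, [0, 0, 0], [0, 0, 0]],
  [10, [0, 0, 0], [0, 0, 0]],
  [10, [0, 0, 0], [0, 0, 0]],
  [10, [0, 0, 0], [0, 0, 0]],
  [10, [0, 0, 0], [0, 0, 0]],
  [10, [0, 0, 0], [0, 0, 0]],
  [10, [0, 0, 0], [0, 0, 0]],
  [10, [0, 0, -5], [0, 0, 0]],
  [10, [0, 0, -20], [0, 0, 0]],
  [10, [0, 0, -25], [0, 0, 0]],
  [10, [0, 0, 0], [0, 0, 0]],
], grip_force=80)

```text
time_s: 15.25
eef_pos: [421.3, 232.4, 63.2]
ee_rot: [-0.001, 0.985, -0.174, 0.003]
force: [0.8, -0.1, -1.9]
grip_width: 0.203
```

```bash
python3 -c "
from h import *
where()
t=snap('wrist','w10')"
```

```text
t 15.25 pos [421.3 232.4  63.2] yaw -20.05 tilt [0.006 0.002] F [ 0.8 -0.1 -1.9] g 0.203 q6 2.18
```

View pics/w10.png

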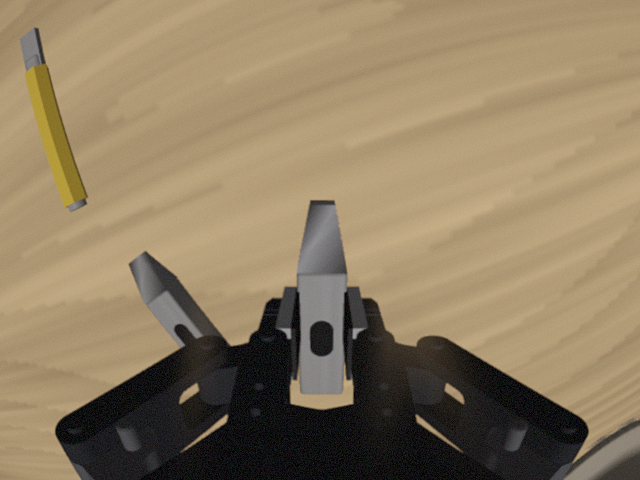

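The head is held square in the jaws (320,300). I lift it, turn it, and carry it to the left bay.

>>> carry_out([
  [10, [0, 0, -25], [0, 0, -0.9]],
  [10, [0, 0, -33], [0, 0, -0.9]],
  [10, [0, 0, -33], [0, 0, -0.9]],
  [10, [0, 0, -33], [0, 0, -0.9]],
  [10, [0, 0, 0], [0, 0, 0]],
])

```text
time_s: 15.72
eef_pos: [421.4, 232.4, 188.1]
ee_rot: [-0.001, 1.0, 0.016, 0.004]
force: [-0.2, -0.0, -1.7]
grip_width: 0.202
```

```bash
python3 -c "
from h import *
go(555,-116,180,1.66)"
```

```text
t 15.72 pos [421.4 232.4 188.1] yaw 1.80 tilt [0.008 0.002] F [-0.2 -0.  -1.7] g 0.202 q6 1.80
shift tool [122.5 352.4   8.4] norm 373
turn units z 0.02 shift after turn [123.4 352.1   8.1]
```

>>> carry_out([
  [10, [4, 12, 0], [0, 0, 0]],
  [10, [9, 26, 0], [0, 0, 0]],
  [10, [9, 26, 0], [0, 0, 0]],
  [10, [9, 26, 0], [0, 0, 0]],
  [10, [9, 26, 0], [0, 0, 0]],
  [10, [9, 26, 0], [0, 0, 0]],
  [10, [9, 26, 0], [0, 0, 0]],
  [10, [9, 26, 0], [0, 0, 0]],
  [10, [9, 26, 0], [0, 0, 0]],
  [10, [9, 26, 0], [0, 0, 0]],
  [10, [9, 26, 0], [0, 0, 0]],
  [10, [9, 26, 0], [0, 0, 0]],
  [10, [9, 26, 0], [0, 0, 0]],
  [10, [9, 26, 0], [0, 0, 0]],
  [10, [2, 4, 0], [0, 0, 0]],
  [10, [0, 0, 0], [0, 0, 0]],
])

```text
time_s: 17.05
eef_pos: [551.5, -120.0, 181.2]
ee_rot: [-0.001, 1.0, 0.012, -0.001]
force: [-0.2, 1.0, -3.6]
grip_width: 0.204
```

```bash
python3 -c "
from h import *
go(555,-116,93,1.66)
snap('wrist','w11')"
```

```text
t 17.05 pos [ 551.5 -120.   181.2] yaw 1.37 tilt [-0.003  0.001] F [-0.2  1.  -3.6] g 0.204 q6 1.13
shift tool [ 3.8 -3.8 88.2] norm 88
turn units z -0.05 shift after turn [ 3.6 -3.9 88.2]
```

View pics/w11.png

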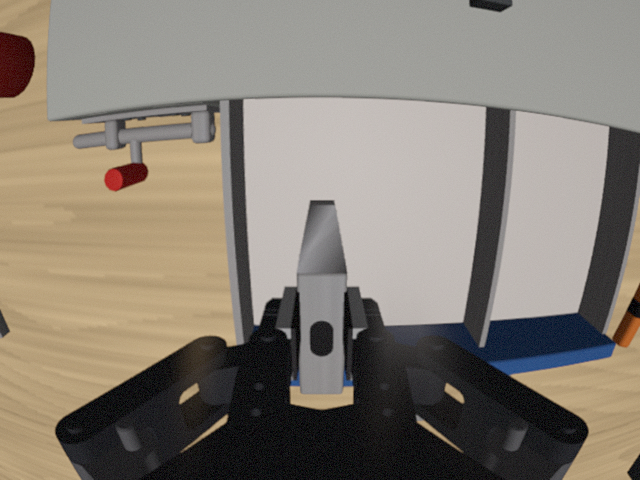

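>>> carry_out([
  [10, [4, -3, 15], [0, 0, 0]],
  [10, [0, 0, 20], [0, 0, 0]],
  [10, [0, 0, 18], [0, 0, 0]],
  [10, [0, 0, 14], [0, 0, 0]],
  [10, [0, 0, 10], [0, 0, 0]],
  [10, [0, 0, 7], [0, 0, 0]],
  [10, [0, 0, 3], [0, 0, 0]],
  [10, [0, 0, 0], [0, 0, 0]],
  [10, [0, 0, 0], [0, 0, 0]],
])

```text
time_s: 17.85
eef_pos: [556.0, -115.7, 96.9]
ee_rot: [0.0, 1.0, 0.013, 0.001]
force: [0.1, -0.7, -2.7]
grip_width: 0.206
```

```bash
python3 -c "
from h import *
go(555,-116,93,1.66)
snap('side','s12')"
```

```text
t 17.85 pos [ 556.  -115.7   96.9] yaw 1.54 tilt [ 0.001 -0.   ] F [ 0.1 -0.7 -2.7] g 0.206 q6 1.13
shift tool [-1.   0.3  3.9] norm 4
turn units z -0.02 shift after turn [-1.   0.3  3.9]
```

View pics/s12.png

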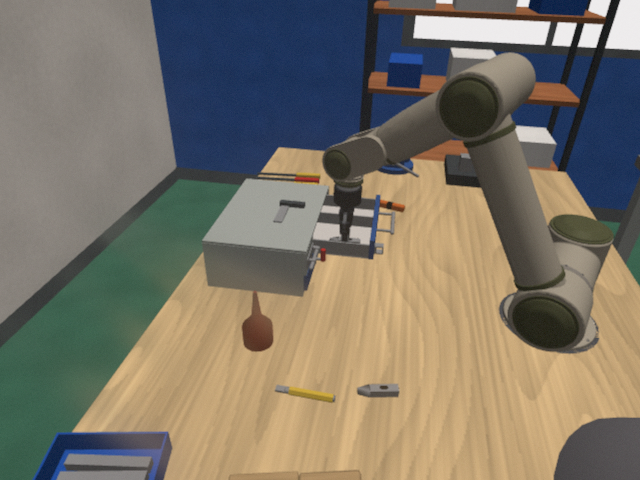

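>>> carry_out([
  [10, [0, 0, 2], [0, 0, 0]],
  [10, [0, 0, 2], [0, 0, 0]],
  [10, [0, 0, 0], [0, 0, 0]],
  [10, [0, 0, 0], [0, 0, 0]],
])

```text
time_s: 18.23
eef_pos: [557.7, -115.9, 95.5]
ee_rot: [0.001, 1.0, 0.013, 0.003]
force: [-1.3, 4.0, 17.0]
grip_width: 0.203
```

```bash
python3 -c "
from h import *
where()"
```

```text
t 18.23 pos [ 557.7 -115.9   95.5] yaw 1.52 tilt [ 0.006 -0.002] F [-1.3  4.  17. ] g 0.203 q6 1.13
```

The head is on the floor (17 N upward). I release it and rise.

>>> carry_out([
  [10, [0, 0, -1], [0, 0, 0]],
  [44, [0, 0, -1], [0, 0, 0]],
  [44, [0, 0, 0], [0, 0, 0]],
  [44, [0, 0, 0], [0, 0, 0]],
  [44, [0, 0, 0], [0, 0, 0]],
  [44, [0, 0, -10], [0, 0, 0]],
  [44, [0, 0, -25], [0, 0, 0]],
  [44, [0, 0, -35], [0, 0, 0]],
  [44, [0, 0, -30], [0, 0, 0]],
  [44, [0, 0, 0], [0, 0, 0]],
])

```text
time_s: 19.07
eef_pos: [557.8, -116.6, 201.2]
ee_rot: [0.002, 1.0, 0.013, 0.005]
force: [0.5, 0.8, 0.9]
grip_width: 0.511
```

```bash
python3 -c "
from h import *
go(416,330,140,12.5)
snap('wrist','w13');objs(ctrl.capture('top'));objs(ctrl.capture('side'))"
```

```text
t 19.07 pos [ 557.8 -116.6  201.2] yaw 1.53 tilt [ 0.01  -0.004] F [0.5 0.8 0.9] g 0.511 q6 1.13
shift tool [-130.4 -450.5   57.8] norm 473
turn units z -1.83 shift after turn [ -41.8 -466.7   61.2]
yel [185 246  10  33 202] rect c [556.5 364.6] size [18.  93.6] mean [556.5 364.7] ang -1.7 ext -46.8 46.7 z 14.2
grey [189 236   7  10  49] rect c [618.6 362.2] size [14.9 26.9] mean [618.1 362.3] ang 5.0 ext -13.0 14.6 z 11.2
grey [193 295  11  32 214] rect c [418.2 329. ] size [87.2 22.5] mean [414.8 329.3] ang 11.7 ext -40.4 46.8 z 19.6
yel [289 388  44  14 295] rect c [556.  367.3] size [18.2 91.9] mean [554.8 367.2] ang -2.3 ext -44.9 47.2 z 14.7
grey [275 385  14   8  80] rect c [618.2 367.5] size [16.4 26.9] mean [618.2 367.5] ang -4.4 ext -13.9 13.7 z 11.3
grey [358 384  41  13 471] rect c [416.  331.6] size [87.4 32.1] mean [414.6 331.2] ang 14.4 ext -42.6 45.5 z 18.4
```

View pics/w13.png

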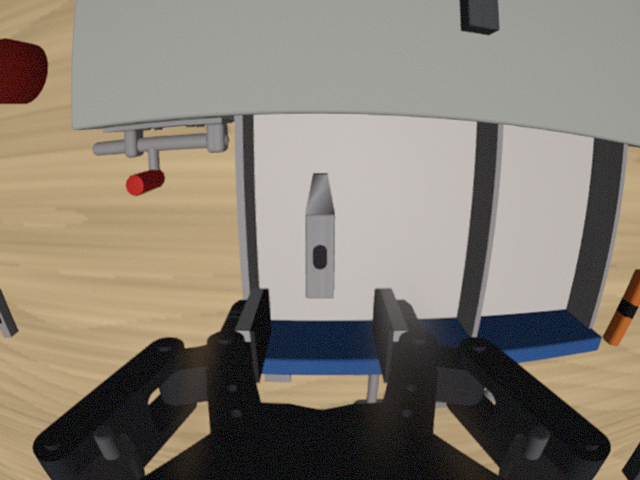

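The head lies flat in the left bay (320,235). Next is the second head.

>>> carry_out([
  [50, [0, 0, 0], [0, 0, -0.92]],
  [50, [0, 0, 0], [0, 0, -0.92]],
  [50, [-2.5, -27.5, 0], [0, 0, 0]],
  [50, [-2.5, -27.5, 0], [0, 0, 0]],
  [50, [-2.5, -27.5, 0], [0, 0, 0]],
  [50, [-2.5, -27.5, 0], [0, 0, 0]],
  [50, [-2.5, -27.5, 0], [0, 0, 0]],
  [50, [-2.5, -27.5, 0], [0, 0, 0]],
  [50, [-2.5, -27.5, 0], [0, 0, 0]],
  [50, [-2.5, -27.5, 0], [0, 0, 0]],
  [50, [-2.5, -27.5, 0], [0, 0, 0]],
  [50, [-2.5, -27.5, 0], [0, 0, 0]],
  [50, [-2.5, -27.5, 0], [0, 0, 0]],
  [50, [-2.5, -27.5, 10], [0, 0, 0]],
  [50, [-2.5, -27.5, 10], [0, 0, 0]],
  [50, [-2.5, -27.5, 10], [0, 0, 0]],
  [50, [-2.5, -27.5, 10], [0, 0, 0]],
  [50, [-2.5, -27.5, 10], [0, 0, 0]],
  [50, [-2.5, -27.5, 10], [0, 0, 0]],
  [50, [0, 0, 0], [0, 0, 0]],
])

```text
time_s: 20.88
eef_pos: [409.4, 333.8, 131.1]
ee_rot: [0.001, 0.994, 0.111, -0.003]
force: [1.1, -0.3, 0.5]
grip_width: 0.584
```

```bash
python3 -c "
from h import *
go(416,330,9,12.5)
snap('wrist','w14')"
```

```text
t 20.88 pos [409.4 333.8 131.1] yaw 12.76 tilt [-0.006 -0.002] F [ 1.1 -0.3  0.5] g 0.584 q6 1.81
shift tool [  6.3   5.1 122.1] norm 122
turn units z 0.04 shift after turn [  5.6   5.2 122.1]
```

View pics/w14.png

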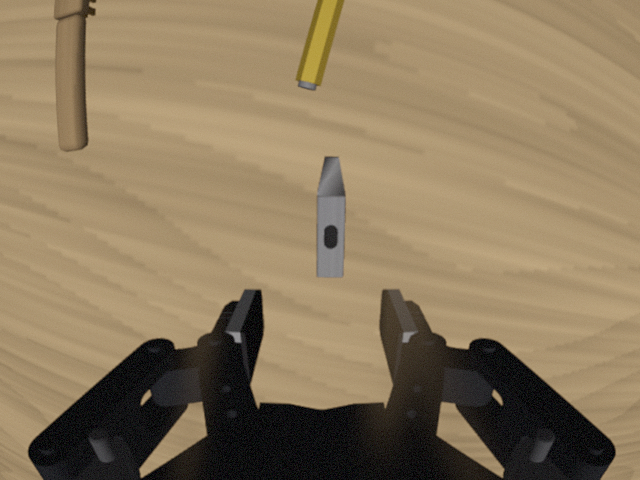

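>>> carry_out([
  [50, [5.5, 4, 15], [0, 0, 0]],
  [50, [0, 0, 22], [0, 0, 0]],
  [50, [0, 0, 22], [0, 0, 0]],
  [50, [0, 0, 20], [0, 0, 0]],
  [50, [0, 0, 20], [0, 0, 0]],
  [50, [0, 0, 13], [0, 0, 0]],
  [50, [0, 0, 7], [0, 0, 0]],
  [50, [0, 0, 4], [0, 0, 0]],
  [50, [0, 0, 0], [0, 0, 0]],
  [10, [0, 0, 0], [0, 0, 0]],
  [10, [0, 0, 0], [0, 0, 0]],
  [10, [0, 0, 0], [0, 0, 0]],
  [10, [0, 0, 0], [0, 0, 0]],
  [10, [0, 0, 0], [0, 0, 0]],
  [10, [0, 0, 0], [0, 0, 0]],
  [10, [0, 0, -5], [0, 0, 0]],
  [10, [0, 0, -20], [0, 0, 0]],
  [10, [0, 0, -30], [0, 0, 0]],
  [10, [0, 0, -35], [0, 0, 0]],
  [10, [0, 0, 0], [0, 0, 0]],
], grip_force=80)

```text
time_s: 22.6
eef_pos: [421.3, 330.0, 107.6]
ee_rot: [-0.002, 0.994, 0.11, 0.005]
force: [0.5, 0.1, -0.9]
grip_width: 0.196
```

```bash
python3 -c "
from h import *
where()
t=snap('wrist','w15')"
```

```text
t 22.60 pos [421.3 330.  107.6] yaw 12.58 tilt [0.009 0.005] F [ 0.5  0.1 -0.9] g 0.196 q6 1.80
```

View pics/w15.png

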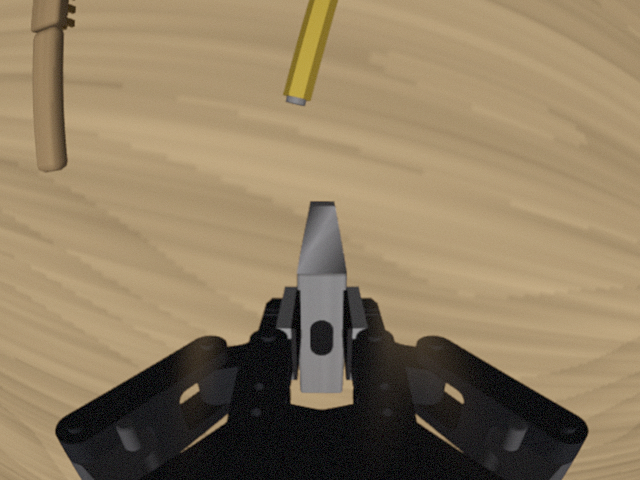

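>>> carry_out([
  [10, [0, 0, -26], [0, 0, 0.92]],
  [10, [0, 0, -30], [0, 0, 0.92]],
  [10, [0, 0, -24], [0, 0, 0]],
  [10, [4, 14, 0], [0, 0, 0]],
  [10, [6.5, 30, 0], [0, 0, 0]],
  [10, [6.5, 30, 0], [0, 0, 0]],
  [10, [6.5, 30, 0], [0, 0, 0]],
  [10, [6.5, 30, 0], [0, 0, 0]],
  [10, [6.5, 30, 0], [0, 0, 0]],
  [10, [6.5, 30, 0], [0, 0, 0]],
  [10, [6.5, 30, 0], [0, 0, 0]],
  [10, [6.5, 30, 0], [0, 0, 0]],
  [10, [6.5, 30, 0], [0, 0, 0]],
  [10, [6.5, 30, 0], [0, 0, 0]],
  [10, [6.5, 30, 0], [0, 0, 0]],
  [10, [6.5, 30, 0], [0, 0, 0]],
  [10, [6.5, 30, 0], [0, 0, 0]],
  [10, [6.5, 30, 0], [0, 0, 0]],
  [10, [6.5, 30, 0], [0, 0, 0]],
  [10, [6.5, 30, 0], [0, 0, 0]],
])

```text
time_s: 24.32
eef_pos: [539.4, -163.6, 179.8]
ee_rot: [-0.001, 1.0, 0.013, -0.001]
force: [1.0, 0.7, -3.1]
grip_width: 0.203
```

```bash
python3 -c "
from h import *
go(555,-183,97,1.66)
t=snap('wrist','w16')"
```

```text
t 24.32 pos [ 539.4 -163.6  179.8] yaw 1.52 tilt [-0.002  0.001] F [ 1.   0.7 -3.1] g 0.203 q6 1.04
shift tool [15.2 19.9 82.8] norm 86
turn units z -0.02 shift after turn [15.  19.8 82.8]
```

View pics/w16.png

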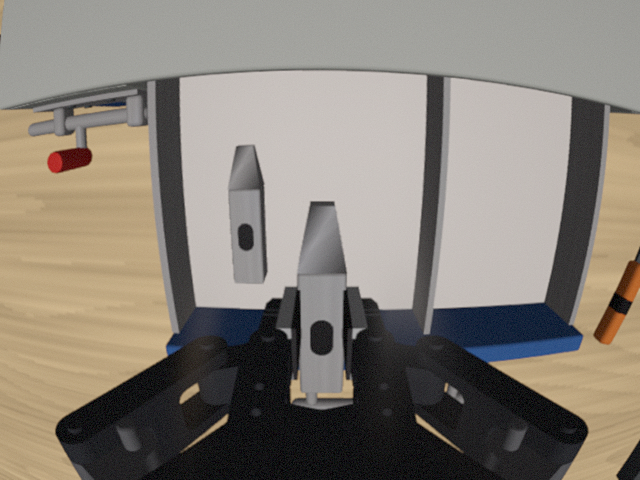

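>>> carry_out([
  [10, [7, 9, 0], [0, 0, 0]],
  [10, [6, 9, 0], [0, 0, 0]],
  [10, [0, 0, 15], [0, 0, 0]],
  [10, [0, 0, 20], [0, 0, 0]],
  [10, [0, 0, 18], [0, 0, 0]],
  [10, [0, 0, 14], [0, 0, 0]],
  [10, [0, 0, 9], [0, 0, 0]],
  [10, [0, 0, 4], [0, 0, 0]],
  [10, [0, 0, 0], [0, 0, 0]],
  [10, [0, 0, 0], [0, 0, 0]],
])

```text
time_s: 25.2
eef_pos: [553.5, -180.1, 101.6]
ee_rot: [0.0, 1.0, 0.013, 0.0]
force: [0.1, 0.0, -2.5]
grip_width: 0.199
```

```bash
python3 -c "
from h import *
go(555,-183,95,1.66)"
```

```text
t 25.20 pos [ 553.5 -180.1  101.6] yaw 1.53 tilt [ 0. -0.] F [ 0.1  0.  -2.5] g 0.199 q6 1.03
shift tool [1.4 3.  6.6] norm 7
turn units z -0.02 shift after turn [1.4 3.  6.6]
```

>>> carry_out([
  [10, [0, 2, 3], [0, 0, 0]],
  [10, [0, 0, 2], [0, 0, 0]],
  [10, [0, 0, 1], [0, 0, 0]],
  [10, [0, 0, 0], [0, 0, 0]],
  [10, [0, 0, 0], [0, 0, 0]],
])

```text
time_s: 25.62
eef_pos: [554.4, -182.6, 97.4]
ee_rot: [0.001, 1.0, 0.013, 0.002]
force: [-1.9, 1.1, 8.7]
grip_width: 0.197
```

>>> carry_out([
  [44, [0, 0, -1], [0, 0, 0]],
  [44, [0, 0, 0], [0, 0, 0]],
  [44, [0, 0, 0], [0, 0, 0]],
  [44, [0, 0, 0], [0, 0, 0]],
  [44, [0, 0, -10], [0, 0, 0]],
  [44, [0, 0, -25], [0, 0, 0]],
  [44, [0, 0, -35], [0, 0, 0]],
  [44, [0, 0, -30], [0, 0, 0]],
  [44, [0, 0, 0], [0, 0, 0]],
])

```text
time_s: 26.37
eef_pos: [555.4, -183.1, 203.4]
ee_rot: [0.003, 1.0, 0.013, 0.005]
force: [1.1, 0.6, 0.7]
grip_width: 0.516
```

```bash
python3 -c "
from h import *
go(562,366,140,-2)
snap('wrist','w17');objs(ctrl.capture('top'));objs(ctrl.capture('side'))"
```

```text
t 26.37 pos [ 555.4 -183.1  203.4] yaw 1.54 tilt [ 0.01  -0.005] F [1.1 0.6 0.7] g 0.516 q6 1.03
shift tool [  20.7 -549.    60.4] norm 553
turn units z 0.59 shift after turn [ -12.6 -548.9   63.4]
yel [185 246  10  33 202] rect c [556.5 364.6] size [18.  93.6] mean [556.5 364.7] ang -1.7 ext -46.8 46.7 z 14.3
grey [189 236   7  10  50] rect c [618.6 362. ] size [15.2 26.9] mean [618.2 362.1] ang 3.4 ext -12.9 14.3 z 10.3
yel [290 388  43  14 296] rect c [556.  367.1] size [18.3 91.8] mean [555.1 367.1] ang -2.1 ext -45.1 46.8 z 14.7
grey [275 385  14   8  80] rect c [618.2 367.5] size [16.4 26.9] mean [618.2 367.5] ang -4.4 ext -13.9 13.7 z 10.7
```

View pics/w17.png

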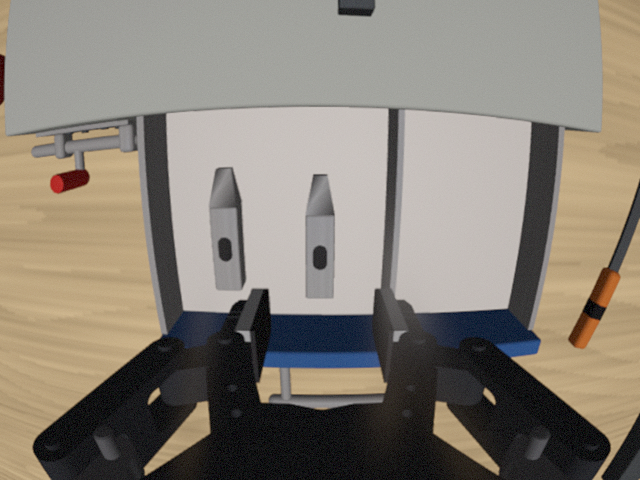

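>>> carry_out([
  [50, [0, 0, 0], [0, 0, 0.6]],
  [50, [-0.7, -30, 0], [0, 0, 0]],
  [50, [-0.7, -30, 0], [0, 0, 0]],
  [50, [-0.7, -30, 0], [0, 0, 0]],
  [50, [-0.7, -30, 0], [0, 0, 0]],
  [50, [-0.7, -30, 0], [0, 0, 0]],
  [50, [-0.7, -30, 0], [0, 0, 0]],
  [50, [-0.7, -30, 0], [0, 0, 0]],
  [50, [-0.7, -30, 0], [0, 0, 0]],
  [50, [-0.7, -30, 0], [0, 0, 0]],
  [50, [-0.7, -30, 0], [0, 0, 0]],
  [50, [-0.7, -30, 0], [0, 0, 0]],
  [50, [-0.7, -30, 0], [0, 0, 0]],
  [50, [-0.7, -30, 0], [0, 0, 0]],
  [50, [-0.7, -30, 0], [0, 0, 0]],
  [50, [-0.7, -30, 0], [0, 0, 0]],
  [50, [-0.7, -30, 0], [0, 0, 0]],
  [50, [-0.7, -30, 0], [0, 0, 0]],
  [50, [-0.7, -30, 0], [0, 0, 0]],
  [50, [0, 0, 0], [0, 0, 0]],
])

```text
time_s: 28.18
eef_pos: [558.7, 362.5, 194.0]
ee_rot: [-0.0, 1.0, -0.016, -0.002]
force: [-0.7, 0.1, -1.1]
grip_width: 0.586
```

```bash
python3 -c "
from h import *
go(562,366,8,-2)
c=ctrl.capture('side');print('can',ray(c,257,338,20))
snap('wrist','w18')"
```

```text
t 28.18 pos [558.7 362.5 194. ] yaw -1.83 tilt [-0.003  0.   ] F [-0.7  0.1 -1.1] g 0.586 q6 2.00
shift tool [  3.8  -3.6 186. ] norm 186
turn units z 0.03 shift after turn [  3.2  -3.6 186. ]
can [711.62775278 235.97766181  20.        ]
```

View pics/w18.png

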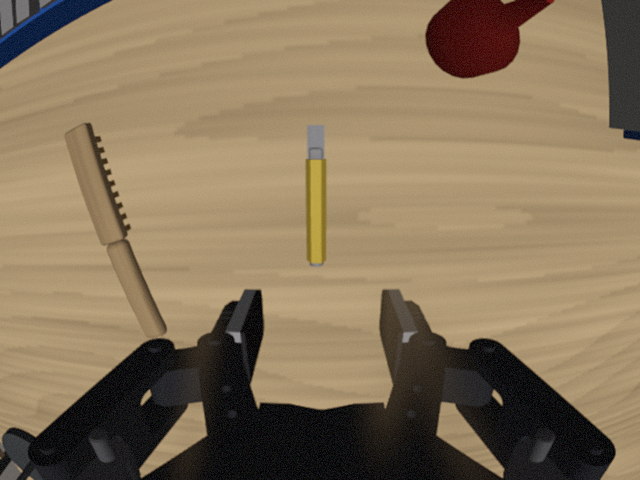

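>>> carry_out([
  [50, [3, -2.5, 15], [0, 0, 0]],
  [50, [0, 0, 25], [0, 0, 0]],
  [50, [0, 0, 25], [0, 0, 0]],
  [50, [0, 0, 25], [0, 0, 0]],
  [50, [0, 0, 25], [0, 0, 0]],
  [50, [0, 0, 25], [0, 0, 0]],
  [50, [0, 0, 20], [0, 0, 0]],
  [50, [0, 0, 13], [0, 0, 0]],
  [50, [0, 0, 8], [0, 0, 0]],
  [50, [0, 0, 4], [0, 0, 0]],
  [50, [0, 0, 0], [0, 0, 0]],
  [8, [0, 0, 0], [0, 0, 0]],
  [8, [0, 0, 0], [0, 0, 0]],
  [8, [0, 0, 0], [0, 0, 0]],
  [8, [0, 0, 0], [0, 0, 0]],
  [8, [0, 0, 0], [0, 0, 0]],
  [8, [0, 0, 0], [0, 0, 0]],
], grip_force=80)

```text
time_s: 29.7
eef_pos: [564.1, 361.3, 12.8]
ee_rot: [-0.001, 1.0, -0.018, 0.001]
force: [-0.7, 3.6, 5.7]
grip_width: 0.107
```

```bash
python3 -c "
from h import *
where()
t=snap('wrist','w19')"
```

```text
t 29.70 pos [564.1 361.3  12.8] yaw -2.07 tilt [0.003 0.002] F [-0.7  3.6  5.7] g 0.107 q6 2.00
```

View pics/w19.png

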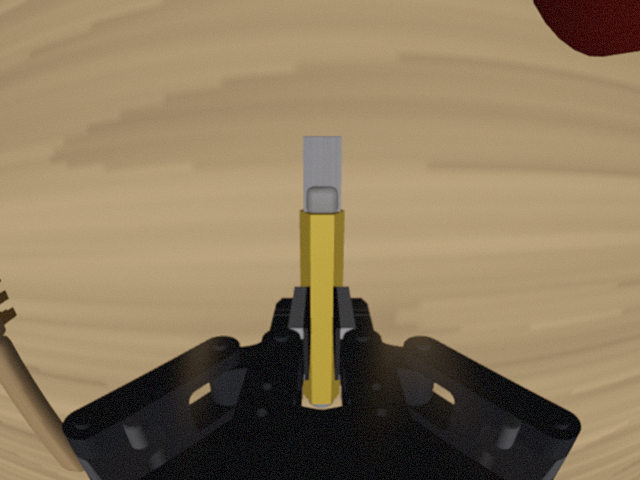

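The jaws closed at 9 mm with the tip at z 12.8, so they hold only the top of the hexagon. I reopen, go lower and grip again.

>>> carry_out([
  [40, [0, 0, 0], [0, 0, 0]],
  [40, [0, 0, 0], [0, 0, 0]],
  [40, [0, 0, 0], [0, 0, 0]],
  [40, [0, 0, 4], [0, 0, 0]],
  [40, [0, 0, 4], [0, 0, 0]],
  [40, [0, 0, 0], [0, 0, 0]],
  [40, [0, 0, 0], [0, 0, 0]],
])

```text
time_s: 30.33
eef_pos: [563.2, 360.3, 2.7]
ee_rot: [0.0, 1.0, -0.018, -0.0]
force: [0.3, 0.4, -0.6]
grip_width: 0.468
```

```bash
python3 -c "
from h import *
where()"
```

```text
t 30.33 pos [563.2 360.3   2.7] yaw -2.07 tilt [-0.001 -0.   ] F [ 0.3  0.4 -0.6] g 0.468 q6 2.00
```

>>> carry_out([
  [8, [0, 0, 0], [0, 0, 0]],
  [8, [0, 0, 0], [0, 0, 0]],
  [8, [0, 0, 0], [0, 0, 0]],
  [8, [0, 0, 0], [0, 0, 0]],
  [8, [0, 0, 0], [0, 0, 0]],
  [8, [0, 0, -5], [0, 0, 0]],
  [8, [0, 0, -15], [0, 0, 0]],
  [8, [0, 0, -20], [0, 0, 0]],
  [8, [0, 0, 0], [0, 0, 0]],
])

```text
time_s: 31.08
eef_pos: [565.0, 361.2, 47.0]
ee_rot: [-0.001, 1.0, -0.018, 0.003]
force: [1.0, -0.2, -0.7]
grip_width: 0.171
```

```bash
python3 -c "
from h import *
where()
t=snap('wrist','w20')"
```

```text
t 31.08 pos [565.  361.2  47. ] yaw -2.07 tilt [0.005 0.002] F [ 1.  -0.2 -0.7] g 0.171 q6 2.00
```

View pics/w20.png

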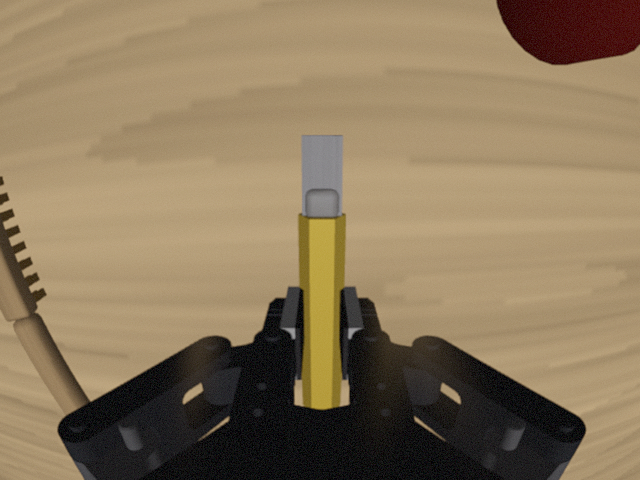

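>>> carry_out([
  [8, [0, 0, -25], [0, 0, 0]],
  [8, [0, 0, -33], [0, 0, 0]],
  [8, [0, 0, -33], [0, 0, -0.3]],
  [8, [0, 0, -33], [0, 0, -0.3]],
  [8, [0, 0, -30], [0, 0, 0]],
  [8, [-1, 15, 0], [0, 0, 0]],
  [8, [-1.5, 30, 0], [0, 0, 0]],
  [8, [-1.5, 30, 0], [0, 0, 0]],
  [8, [-1.5, 30, 0], [0, 0, 0]],
  [8, [-1.5, 30, 0], [0, 0, 0]],
  [8, [-1.5, 30, 0], [0, 0, 0]],
  [8, [-1.5, 30, 0], [0, 0, 0]],
  [8, [-1.5, 30, 0], [0, 0, 0]],
  [8, [-1.5, 30, 0], [0, 0, 0]],
  [8, [-1.5, 30, 0], [0, 0, 0]],
  [8, [-1.5, 30, 0], [0, 0, 0]],
  [8, [-1.5, 30, 0], [0, 0, 0]],
  [8, [-1.5, 30, 0], [0, 0, 0]],
  [8, [-1.5, 30, 0], [0, 0, 0]],
  [8, [0, 0, 0], [0, 0, 0]],
])

```text
time_s: 32.8
eef_pos: [553.3, -49.3, 195.9]
ee_rot: [0.0, 1.0, 0.011, -0.001]
force: [-0.4, 0.2, -1.2]
grip_width: 0.171
```

```bash
python3 -c "
from h import *
go(548,-290,180,1.66)"
```

```text
t 32.80 pos [553.3 -49.3 195.9] yaw 1.28 tilt [-0.002 -0.001] F [-0.4  0.2 -1.2] g 0.171 q6 1.25
shift tool [-10.6 240.5  16.1] norm 241
turn units z -0.06 shift after turn [-12.3 240.4  15.9]
```

>>> carry_out([
  [8, [-1.5, 20, 0], [0, 0, -0.06]],
  [8, [-1.5, 30, 0], [0, 0, 0]],
  [8, [-1.5, 30, 0], [0, 0, 0]],
  [8, [-1.5, 30, 0], [0, 0, 0]],
  [8, [-1.5, 30, 0], [0, 0, 0]],
  [8, [-1.5, 30, 0], [0, 0, 0]],
  [8, [-1.5, 30, 0], [0, 0, 0]],
  [8, [-1.5, 25, 5], [0, 0, 0]],
  [8, [0, 15, 10], [0, 0, 0]],
  [8, [0, 0, 0], [0, 0, 0]],
])

```text
time_s: 33.63
eef_pos: [548.5, -286.8, 178.6]
ee_rot: [-0.001, 1.0, 0.015, -0.002]
force: [0.1, 0.1, -2.3]
grip_width: 0.172
```

```bash
python3 -c "
from h import *
go(548,-290,95,1.66);snap('wrist','w21')"
```

```text
t 33.63 pos [ 548.5 -286.8  178.6] yaw 1.74 tilt [-0.004  0.003] F [ 0.1  0.1 -2.3] g 0.172 q6 0.87
shift tool [-0.3  3.5 83.6] norm 84
turn units z 0.01 shift after turn [-0.6  3.2 83.6]
```

View pics/w21.png

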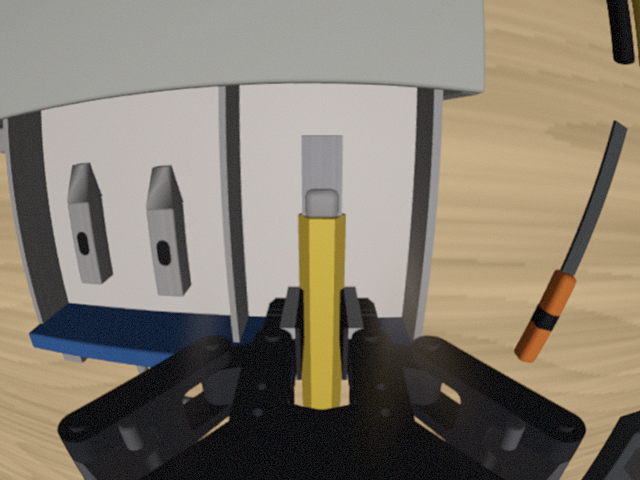

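>>> carry_out([
  [8, [1, 3, 15], [0, 0, 0]],
  [8, [0, 0, 20], [0, 0, 0]],
  [8, [0, 0, 18], [0, 0, 0]],
  [8, [0, 0, 14], [0, 0, 0]],
  [8, [0, 0, 10], [0, 0, 0]],
  [8, [0, 0, 5], [0, 0, 0]],
  [8, [0, 0, 0], [0, 0, 0]],
  [8, [0, 0, 0], [0, 0, 0]],
])

```text
time_s: 34.35
eef_pos: [551.0, -287.8, 100.9]
ee_rot: [0.0, 1.0, 0.017, 0.0]
force: [0.0, -0.1, -1.0]
grip_width: 0.172
```

```bash
python3 -c "
from h import *
go(548,-290,91,1.66)"
```

```text
t 34.35 pos [ 551.  -287.8  100.9] yaw 1.92 tilt [ 0.001 -0.   ] F [ 0.  -0.1 -1. ] g 0.172 q6 0.87
shift tool [-3.1  2.1  9.9] norm 11
turn units z 0.04 shift after turn [-3.1  2.1  9.9]
```

>>> carry_out([
  [8, [-1, 1, 3], [0, 0, 0]],
  [8, [0, 0, 3], [0, 0, 0]],
  [8, [0, 0, 2], [0, 0, 0]],
  [8, [0, 0, 0], [0, 0, 0]],
  [8, [0, 0, 0], [0, 0, 0]],
])

```text
time_s: 34.77
eef_pos: [549.6, -289.2, 92.3]
ee_rot: [-0.0, 1.0, 0.016, -0.0]
force: [-0.8, -0.3, -1.7]
grip_width: 0.168
```

>>> carry_out([
  [8, [0, 0, 1.5], [0, 0, 0]],
  [8, [0, 0, 1.5], [0, 0, 0]],
  [8, [0, 0, 0], [0, 0, 0]],
  [8, [0, 0, 0], [0, 0, 0]],
])

```text
time_s: 35.1
eef_pos: [549.6, -289.1, 89.2]
ee_rot: [-0.0, 1.0, 0.016, -0.0]
force: [0.8, -0.3, -1.3]
grip_width: 0.171
```

>>> carry_out([
  [8, [0, 0, 1.5], [0, 0, 0]],
  [8, [0, 0, 0], [0, 0, 0]],
  [8, [0, 0, 0], [0, 0, 0]],
])

```text
time_s: 35.35
eef_pos: [550.0, -289.3, 88.7]
ee_rot: [0.0, 1.0, 0.016, 0.001]
force: [-1.4, 1.2, 5.4]
grip_width: 0.169
```

>>> carry_out([
  [36, [0, 0, 0], [0, 0, 0]],
  [36, [0, 0, 0], [0, 0, 0]],
  [36, [0, 0, 0], [0, 0, 0]],
  [36, [0, 0, 0], [0, 0, 0]],
  [36, [0, 0, -8], [0, 0, 0]],
  [36, [0, 0, -20], [0, 0, 0]],
  [36, [0, 0, -35], [0, 0, 0]],
  [36, [0, 0, -35], [0, 0, 0]],
  [36, [0, 0, -20], [0, 0, 0]],
  [36, [0, 0, 0], [0, 0, 0]],
])

```text
time_s: 36.18
eef_pos: [551.0, -290.2, 211.7]
ee_rot: [0.003, 1.0, 0.017, 0.004]
force: [0.2, 0.2, 0.4]
grip_width: 0.424
```

```bash
python3 -c "
from h import *
go(425,-210,200,91.66);snap('wrist','w22')"
```

```text
t 36.18 pos [ 551.  -290.2  211.7] yaw 1.89 tilt [ 0.007 -0.006] F [0.2 0.2 0.4] g 0.424 q6 0.87
shift tool [-123.4  -84.3   10.4] norm 150
turn units z -14.96 shift after turn [  83.8 -123.6   11.7]
```

View pics/w22.png

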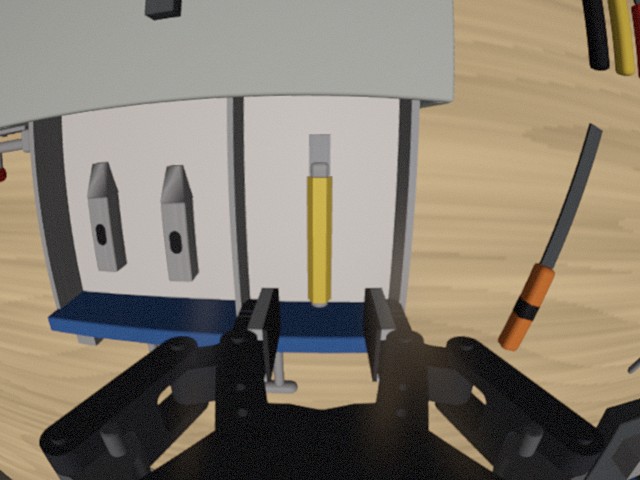

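All three pieces lie flat in their bays: heads at (105,220) and (178,225), chisel at (319,220). Back to the handle.

>>> carry_out([
  [34, [-30, -21, 0], [0, 0, 0]],
  [34, [-31, -21, 0], [0, 0, 0]],
  [34, [-31, -21, 0], [0, 0, 0]],
  [34, [-31, -21, 0], [0, 0, 0]],
  [34, [0, 0, 0], [0, 0, -1]],
  [34, [0, 0, 0], [0, 0, -1]],
  [34, [0, 0, 0], [0, 0, -1]],
  [34, [0, 0, 0], [0, 0, -1]],
  [34, [0, 0, 0], [0, 0, -1]],
  [34, [0, 0, 0], [0, 0, -1]],
  [34, [0, 0, 0], [0, 0, -1]],
  [34, [0, 0, 0], [0, 0, -1]],
  [34, [0, 0, 0], [0, 0, -1]],
  [34, [0, 0, 0], [0, 0, -1]],
  [34, [0, 0, 0], [0, 0, -1]],
  [34, [0, 0, 0], [0, 0, -1]],
  [34, [0, 0, 0], [0, 0, -1]],
  [34, [0, 0, 0], [0, 0, -1]],
  [34, [0, 0, 0], [0, 0, -1]],
  [34, [0, 0, 0], [0, 0, 0]],
])

```text
time_s: 37.9
eef_pos: [423.5, -209.0, 204.9]
ee_rot: [-0.001, 0.694, 0.72, -0.0]
force: [-0.1, -0.9, 0.6]
grip_width: 0.398
```

```bash
python3 -c "
from h import *
go(427,-211,112,91.66);c=snap('wrist','w23');snap('top','t23')"
```

```text
t 37.90 pos [ 423.5 -209.   204.9] yaw 92.09 tilt [-0.002  0.001] F [-0.1 -0.9  0.6] g 0.398 q6 -0.74
shift tool [-2.3  3.5 92.8] norm 93
turn units z 0.07 shift after turn [-2.1  3.4 92.9]
```

View pics/w23.png

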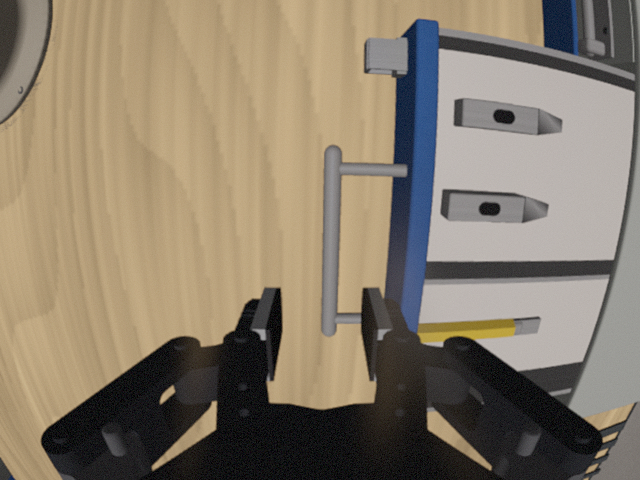

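View pics/t23.png

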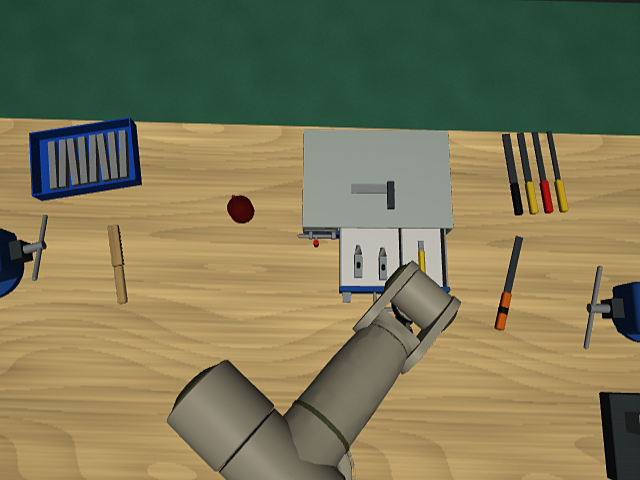

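>>> carry_out([
  [32, [-1, 3.5, 15], [0, 0, 0.07]],
  [32, [0, 0, 22], [0, 0, 0]],
  [32, [0, 0, 22], [0, 0, 0]],
  [32, [0, 0, 20], [0, 0, 0]],
  [32, [0, 0, 10], [0, 0, 0]],
  [32, [0, 0, 2], [0, 0, 0]],
  [32, [0, 0, 0], [0, 0, 0]],
  [2, [0, 0, 0], [0, 0, 0]],
  [2, [0, 0, 0], [0, 0, 0]],
  [2, [0, 0, 0], [0, 0, 0]],
  [2, [0, 0, 0], [0, 0, 0]],
  [2, [0, 0, 0], [0, 0, 0]],
], grip_force=60)

```text
time_s: 39.0
eef_pos: [428.1, -210.6, 116.1]
ee_rot: [0.001, 0.698, 0.716, 0.0]
force: [1.6, 1.8, 6.4]
grip_width: 0.096
```

```bash
python3 -c "
from h import *
go(597,-206.5,112,91.66)"
```

```text
t 39.00 pos [ 428.1 -210.6  116.1] yaw 91.45 tilt [ 0.002 -0.002] F [1.6 1.8 6.4] g 0.096 q6 -0.73
shift tool [ -0.2 168.9   4.4] norm 169
turn units z -0.04 shift after turn [ -0.8 168.9   4.1]
```

>>> carry_out([
  [2, [0, 3, 0], [0, 0, 0]],
  [2, [0, 6, 0], [0, 0, 0]],
  [2, [0, 9, 0], [0, 0, 0]],
  [2, [0, 9, 0], [0, 0, 0]],
  [2, [0, 9, 0], [0, 0, 0]],
  [2, [0, 9, 0], [0, 0, 0]],
  [2, [0, 9, 0], [0, 0, 0]],
  [2, [0, 9, 0], [0, 0, 0]],
  [2, [0, 9, 0], [0, 0, 0]],
  [2, [0, 9, 0], [0, 0, 0]],
  [2, [0, 9, 0], [0, 0, 0]],
  [2, [0, 9, 0], [0, 0, 0]],
  [2, [0, 9, 0], [0, 0, 0]],
  [2, [0, 9, 0], [0, 0, 0]],
  [2, [0, 9, 0], [0, 0, 0]],
  [2, [0, 9, 0], [0, 0, 0]],
  [2, [0, 9, 0], [0, 0, 0]],
  [2, [0, 7, 0], [0, 0, 0]],
  [2, [0, 5, 0], [0, 0, 0]],
  [2, [0, 0, 0], [0, 0, 0]],
])

```text
time_s: 40.67
eef_pos: [584.8, -207.2, 116.1]
ee_rot: [0.002, 0.698, 0.716, 0.0]
force: [2.2, -3.9, 5.5]
grip_width: 0.092
```

```bash
python3 -c "
from h import *
go(597,-206.5,112,91.66)"
```

```text
t 40.67 pos [ 584.8 -207.2  116.1] yaw 91.46 tilt [ 0.003 -0.003] F [ 2.2 -3.9  5.5] g 0.092 q6 -0.55
shift tool [ 0.4 12.2  4.2] norm 13
turn units z -0.03 shift after turn [ 0.4 12.2  4.1]
```

>>> carry_out([
  [2, [0, 5, 0], [0, 0, 0]],
  [2, [0, 5, 0], [0, 0, 0]],
  [2, [0, 3, 0], [0, 0, 0]],
  [2, [0, 2, 0], [0, 0, 0]],
  [2, [0, 0, 0], [0, 0, 0]],
  [2, [0, 0, 0], [0, 0, 0]],
  [2, [0, 0, 0], [0, 0, 0]],
  [2, [0, 0, 0], [0, 0, 0]],
])

```text
time_s: 41.33
eef_pos: [597.2, -207.0, 116.1]
ee_rot: [-0.0, 0.698, 0.716, -0.002]
force: [-10.2, -4.2, 10.1]
grip_width: 0.098
```

The drawer is home: back at the starting x, with 10 N against it. I release and go to the bolt.

>>> carry_out([
  [32, [0, 0, 0], [0, 0, 0]],
  [32, [0, 0, 0], [0, 0, 0]],
  [32, [0, 0, 0], [0, 0, 0]],
  [32, [0, -1, -10], [0, 0, 0]],
  [32, [0, 0, -25], [0, 0, 0]],
  [32, [0, 0, -30], [0, 0, 0]],
  [45, [24, 0, 0], [0, 0, 0]],
  [45, [26, 0, 0], [0, 0, 0]],
  [45, [26, 0, 0], [0, 0, 0]],
  [45, [26, 0, 0], [0, 0, 0]],
  [45, [26, 0, 0], [0, 0, 0]],
  [45, [26, 0, 0], [0, 0, 0]],
  [45, [26, 0, 0], [0, 0, 0]],
  [45, [26, 0, 0], [0, 0, 0]],
  [45, [0, 0, 0], [0, 0, 0]],
])

```text
time_s: 42.58
eef_pos: [591.8, 4.4, 180.6]
ee_rot: [-0.0, 0.697, 0.718, 0.001]
force: [-0.0, 0.4, 0.4]
grip_width: 0.526
```

>>> carry_out([
  [45, [0, 0, 0], [0, 0, 1]],
  [45, [0, 0, 0], [0, 0, 1]],
  [45, [0, 0, 0], [0, 0, 1]],
  [45, [0, 0, 0], [0, 0, 1]],
  [45, [0, 0, 0], [0, 0, 1]],
  [45, [0, 0, 0], [0, 0, 1]],
  [45, [0, 0, 0], [0, 0, 1]],
  [45, [0, 0, 0], [0, 0, 1]],
  [45, [0, 0, 0], [0, 0, 1]],
  [45, [0, 0, 0], [0, 0, 1]],
  [45, [0, 0, 0], [0, 0, 1]],
  [45, [0, 0, 0], [0, 0, 1]],
  [45, [0, 0, 0], [0, 0, 1]],
  [45, [0, 0, 0], [0, 0, 1]],
  [45, [0, 0, 0], [0, 0, 1]],
  [45, [0, 0, 0], [0, 0, 0]],
])

```text
time_s: 43.92
eef_pos: [592.2, -0.1, 180.3]
ee_rot: [-0.0, 1.0, 0.011, 0.0]
force: [0.6, -0.0, -0.3]
grip_width: 0.524
```

```bash
python3 -c "
from h import *
go(594.5,-0.7,112,1.66);c=snap('wrist','w24')"
```

```text
t 43.92 pos [ 5.922e+02 -1.000e-01  1.803e+02] yaw 1.25 tilt [0. 0.] F [ 0.6 -0.  -0.3] g 0.524 q6 1.35
shift tool [ 2.2  0.6 68.3] norm 68
turn units z -0.07 shift after turn [ 2.3  0.7 68.3]
```

View pics/w24.png

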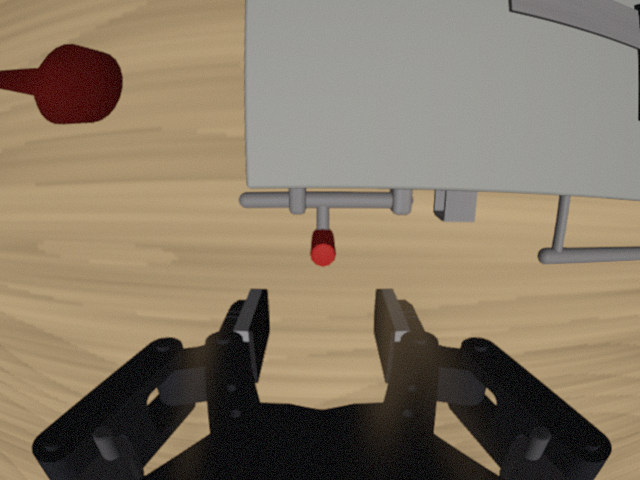

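The drawer is shut and the grip (322,250) is centred between the jaws. I go down, pinch it and slide it right.

>>> carry_out([
  [45, [2.5, 0, 10], [0, 0, -0.05]],
  [45, [0, 0, 16], [0, 0, 0]],
  [45, [0, 0, 16], [0, 0, 0]],
  [45, [0, 0, 14], [0, 0, 0]],
  [45, [0, 0, 10], [0, 0, 0]],
  [45, [0, 0, 0], [0, 0, 0]],
  [5, [0, 0, 0], [0, 0, 0]],
  [5, [0, 0, 0], [0, 0, 0]],
  [5, [0, 0, 0], [0, 0, 0]],
  [5, [0, 0, 0], [0, 0, 0]],
  [5, [0, 0, 0], [0, 0, 0]],
  [5, [0, 0, 0], [0, 0, 0]],
], grip_force=40)

```text
time_s: 44.97
eef_pos: [595.2, -0.7, 114.9]
ee_rot: [0.001, 1.0, 0.015, 0.001]
force: [-1.1, -5.2, 2.4]
grip_width: 0.148
```

>>> carry_out([
  [5, [0, 3, 0], [0, 0, 0]],
  [5, [0, 4, 0], [0, 0, 0]],
  [5, [0, 4, 0], [0, 0, 0]],
  [5, [0, 4, 0], [0, 0, 0]],
  [5, [0, 4, 0], [0, 0, 0]],
  [5, [0, 4, 0], [0, 0, 0]],
  [5, [0, 4, 0], [0, 0, 0]],
  [5, [0, 3, 0], [0, 0, 0]],
  [5, [0, 3, 0], [0, 0, 0]],
  [5, [0, 2, 0], [0, 0, 0]],
  [5, [0, 0, 0], [0, 0, 0]],
  [5, [0, 0, 0], [0, 0, 0]],
  [5, [0, 0, 0], [0, 0, 0]],
  [5, [0, 0, 0], [0, 0, 0]],
])

```text
time_s: 46.13
eef_pos: [595.9, -33.0, 114.9]
ee_rot: [-0.002, 1.0, 0.016, 0.001]
force: [-2.7, 8.5, 8.2]
grip_width: 0.144
```

```bash
python3 -c "
from h import *
where();c=snap('wrist','w25')"
```

```text
t 46.13 pos [595.9 -33.  114.9] yaw 1.80 tilt [0.001 0.003] F [-2.7  8.5  8.2] g 0.144 q6 1.28
```

View pics/w25.png

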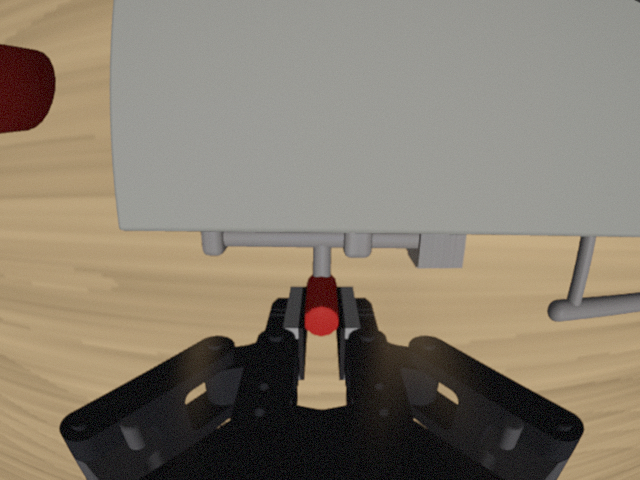

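The bolt is in the keeper after 32.3 mm of travel. I push 3 mm more to confirm the stop.

>>> carry_out([
  [5, [0, 1.5, 0], [0, 0, 0]],
  [5, [0, 1.5, 0], [0, 0, 0]],
  [5, [0, 0, 0], [0, 0, 0]],
  [5, [0, 0, 0], [0, 0, 0]],
  [5, [0, 0, 0], [0, 0, 0]],
])

```text
time_s: 46.6
eef_pos: [595.9, -33.2, 114.8]
ee_rot: [-0.004, 1.0, 0.016, 0.0]
force: [-2.7, 22.6, 10.2]
grip_width: 0.144
```

>>> carry_out([
  [5, [0, -2.5, 0], [0, 0, 0]],
  [45, [0, 0, 0], [0, 0, 0]],
  [45, [0, 0, 0], [0, 0, 0]],
  [45, [0, 0, 0], [0, 0, 0]],
  [45, [0, 0, -10], [0, 0, 0]],
  [45, [0, 0, -25], [0, 0, 0]],
  [45, [0, 0, -30], [0, 0, 0]],
  [45, [-25, 0, -10], [0, 0, 0]],
  [45, [-30, 0, 0], [0, 0, 0]],
  [45, [-30, 0, 0], [0, 0, 0]],
  [45, [0, 0, 0], [0, 0, 0]],
  [45, [0, 0, 0], [0, 0, 0]],
])

```text
time_s: 47.6
eef_pos: [510.3, -38.2, 189.9]
ee_rot: [0.0, 1.0, 0.015, 0.001]
force: [1.4, 0.6, -0.1]
grip_width: 0.527
```

```bash
python3 -c "
from h import *
where();snap('wrist','w26');snap('side','s26');t=snap('top','t26')
P=pts(t);hsv=cv2.cvtColor(t['color'],cv2.COLOR_BGR2HSV).astype(int)
red=((hsv[...,0]<8)|(hsv[...,0]>172))&(hsv[...,1]>150)&(P[...,1]<60)&(P[...,1]>-150)&(P[...,0]>500)
v,u=np.nonzero(red);print(u.mean(),v.mean(),len(u))"
```

```text
t 47.60 pos [510.3 -38.2 189.9] yaw 1.72 tilt [ 0.001 -0.   ] F [ 1.4  0.6 -0.1] g 0.527 q6 1.24
nan nan 0<string>:6: RuntimeWarning: Mean of empty slice.
  ret = ret.dtype.type(ret / rcount)
```

View pics/s26.png

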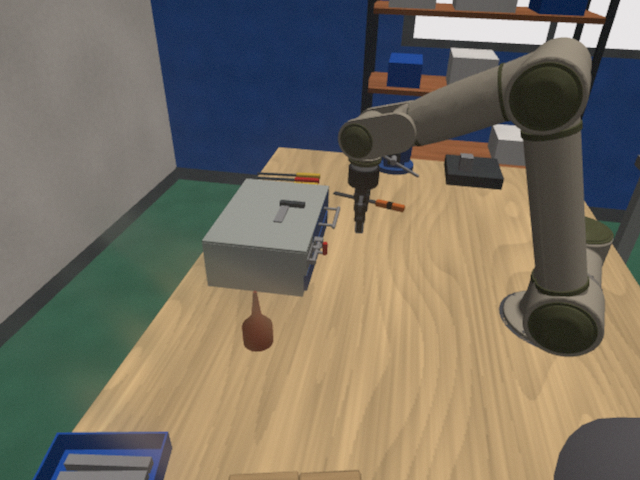

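View pics/w26.png

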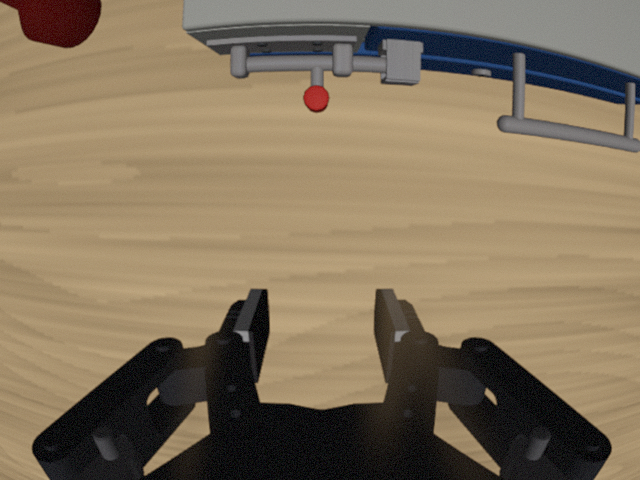

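The drawer is shut and the bolt sits in the keeper (wrist view, tip at 400,62). The grip in the side view is at (324,248), the same as at the start. The arm is clear, so I hand in.

```bash
python3 -c "
from h import *
print(ctrl.finish_job());where()"
```

```text
the job is handed in; nothing more can be done
None
the job is handed in; nothing more can be done
```

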